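Free the transport lock of a blood analyser

TASK

Take the orange-handled hex key from its blue holder, feel for the hex socket at the bottom of the round well in the analyser's deck, and turn the lock screw anticlockwise (seen from above), regrasping the key as you need to, until it meets its end stop. Keep the pressure on the sprung screw gentle (it must never be pushed hard down), then stand the key back in the holder with its collar down on the top, and leave the cup, the reagent jar and the tube rack where they are.

Things in the scene. Friction and masses are not known exactly. Their poses are not given: they have to be found in the camera images.
- analyser: White desktop blood analyser, fixed on the bench. Origin on the bench, under the middle of its low flat deck, 260 (x) by 220 (y) mm and 70 mm high; on its +y side from y = 110 mm stands a rounded housing 190 mm wide, 155 mm high. z up.
- well (a point): Centre of the round well in the deck, on the deck's top plane, 70 mm over the bench. Well 40 mm wide, 15 mm deep; its floor is the lock screw's flat steel flange, with a hex socket 15 mm across flats, 22 mm deep, flat-floored. The screw floats with an inner carriage: the socket's axis lies up to 4 mm in x and 4 mm in y off the well's centre (analyser axes), hex at any angle (unmeasured, constant in a run).
- lock_screw (a joint): Angle the lock screw has been turned (rad), growing anticlockwise seen from above; begins at 0 to 0.4, end stop at 2.7. Drag about 0.15 N m; it stays where it is left.
- lock_press (a joint): How far the sprung lock screw is pushed down (m): 0 at rest against its upper stop, solid at 0.010. Spring: 3 N at the first movement, plus 1.5 N per mm (15 N at 8 mm). It springs back. The whole flange and socket sink by this amount.
- key_grip (a point): Centre of the key's orange square grip, 24 by 24 mm, 45 mm high, flats square to this point's x and y; z up along the key's axis. Under the grip: a round steel collar 32 mm wide, 4 mm thick, then a hex shank 14 mm across flats, 54 mm long from the collar to the tip.
- key_tip (a point): Middle of the flat end face of the key, 80.5 mm below the grip's centre. The last 5 mm of the shank are a round cone, 14 down to 8 mm wide, that enters the socket at any angle; the shank must then be twisted until the hex drops in. Seated, it has about 8 degrees of play either way and stands by itself.
- holder_mouth (a point): Centre of the top of the fixed blue key holder, a block 60 by 60 mm and 65 mm high with a round hole of 22 mm right through. The key stands in it, collar resting flat on the top.
- cup: Clear loose specimen cup, 66 mm wide, 75 mm high, bystander. Origin under its base.
- reagent: Loose amber reagent jar with green cap, 52 mm wide, 85 mm high, bystander. Origin under its base.
- tube_rack: Loose white tube rack with green-capped tubes, 60 by 120 mm, 90 mm high, bystander. Origin under its base.
- key: The loose steel hex key as a whole, 0.14 to 0.24 kg, 103 mm long. Its origin is the middle of the flat end face of its tip, z up along its axis.

How it is judged:
By the outcome, as a careful person would: the job done as asked, in the order asked, and still so for the second after the job is handed in, with the robot touching nothing.
It also fails if it takes over 72 s, if anything falls off the work surface, if the arm or the gripper's body presses on something with over 40 N, if the wrist force passes 120 N, or if a joint passes its speed limit or range.

ROBOT

A 7-joint arm with a two-finger parallel gripper is mounted at the origin on the work surface. World frame = base frame: x ahead of the robot, y to its left, z up, the work surface at z = 0. Lengths are in m, angles in rad, forces in N, time in s.
With the tool pointing down it reaches from about 0.425 to 0.875 m from the base axis. Payload 4.7 kg.
Tool frame: the origin (TCP) lies midway between the tips of the shut fingers; the grasp point (between the pads) lies 19 mm behind it; z points along the fingers, x is the direction in which the jaws open and shut, and the axes are right-handed (so a half turn about z gives the same grasp; the last joint's range is limited). The gripper opens to 87 mm and grips with 3 to 60 N. Pads are 19 mm wide; open, the fingers measure 117 mm over their backs; the gripper's body (75 mm by 190 mm) begins 51 mm behind the grasp point.
Start: joints at [1.272, 0.321, -0.07, 1.45, 0.023, 1.371, -0.057], TCP at [0.2, -0.618, 0.223] pointing down, gripper open.
Joint ranges: [-2.86, 2.86], [-0.3, 2.09], [-1.38, 1.24], [0.06, 2.45], [-1.56, 4.7], [0.09, 2.05], [-2.69, 2.69]. Speed limits (rad/s): [2.57, 2.57, 3.14, 3.14, 3.14, 3.14, 3.14].

INTERFACE

Orientations are given as a rotation vector (axis times angle).
In Python, from bench import get_state, eyes, ticket gives the robot as it stands.
- The arm moves only by the tool carry_out, never from a script. Its argument "motion" is a list of rows, each a list of 2 entries, a list of its own where there are three numbers: the shift along the world's x, y, z in m, then the turn about the world's z in rad. A call has 1 to 20 rows; each row is the pose to reach, as a shift and turn from the pose commanded when the call began; what a row does not reach only later rows make up. A row lasts 1/10 s, in which the tool goes at most 50 mm and 8.59 degrees, less where a joint would pass 70% of its speed; a pose out of reach is approached as far as the arm can. A call with a gripper value outside its range is refused whole. "grip" is the gripper command: -1 is fully open, 1 is shut, values between are in proportion, set as the call begins (left out, the last holds). The fingers move at their own pace and stop on an object; "squeeze" is the grip in N (left out, the last holds). Time passes only in rows, so rows that repeat a pose let the fingers close. It gives the time, the measured TCP pose, the force and the opening at its end, in the units of the state.
- get_state(): the state, without advancing time (a new reading comes with each control period).
- eyes.get_image(name): name is "side" or "top" or "wrist"; returns a dict with "pixels" (480x640x3 uint8, blue, green, red), "mtx" (3x3 intrinsics, pixels), "extrinsics" (4x4, takes a point from camera to world coordinates). Camera axes: x right, y down, z forward; pixel columns grow to the right and rows downward; lengths in m; the calibration is good to about 2 mm. The wrist camera is an equidistant fisheye: a pixel r from the principal point sees the ray r / f radians off the axis. A picture is of the moment at which its call begins. There is no depth.
- ticket.close_job(): hands the job in, once; it reports no verdict.
The state is a dict: "time": time; "joint_positions": joint angles; "qd": joint speeds; "joint_torque": joint torques, N m; "position": TCP position; "tool_rot": TCP orientation; "ft_force": force on the tool from outside, world axes, zero at the start; "torque": the same for the moment, N m; "grip_width": opening from 0.0 (shut) to 1.0 (fully open).
Only numpy, scipy, OpenCV 4.12 (cv2) and the standard library are available. Lean on these libraries where they do the work, as an engineer would, in place of code of your own. Each camera call takes 0.05 s, during which the arm holds its last target. There are 200 camera calls.

## Working session

There is one attempt and no reset: what is moved stays moved. The work goes in short steps, Python scripts to look and compute and a tool call to move; the robot and the scene stay as the last step left them, time stands still between calls to the robot, and variables do not carry over. Pictures are saved under pics/ and viewed, about 8 in all and at most 12, crops included, and the job is handed in when it is done.

Besides the shell and the picture viewer there is one more tool, called after "Call:" by a JSON object that holds its "fn" and its "kwargs". carry_out: Moves the arm, as the interface text tells. Its arguments: {"type":"object","properties":{"motion":{"type":"array","items":{"type":"array"}},"grip":{"type":"number"},"squeeze":{"type":"number"}},"required":["motion"]}

```bash
mkdir -p pics
cat > h.py <<'E'
import numpy as np,cv2
from bench import get_state,eyes,ticket
def grab(n,f=None):
    d=eyes.get_image(n)
    if f: cv2.imwrite('pics/'+f,d['pixels'])
    return d
def ray(d,u,v,fish=False):
    K=np.array(d['mtx']);E=np.array(d['extrinsics'])
    x=(u-K[0,2])/K[0,0];y=(v-K[1,2])/K[1,1]
    if fish:
        r=np.hypot(x,y);s=np.sin(r)/r if r>1e-9 else 1.;c=np.array([x*s,y*s,np.cos(r)])
    else: c=np.array([x,y,1.])
    return E[:3,3],E[:3,:3]@(c/np.linalg.norm(c))
def onz(d,u,v,z,fish=False):
    o,r=ray(d,u,v,fish);return o+r*(z-o[2])/r[2]
def proj(d,p,fish=False):
    K=np.array(d['mtx']);E=np.array(d['extrinsics']);c=E[:3,:3].T@(np.array(p)-E[:3,3])
    if fish:
        t=np.arctan2(np.hypot(c[0],c[1]),c[2]);q=c[:2]/np.hypot(c[0],c[1])*t
    else:q=c[:2]/c[2]
    return K[0,0]*q[0]+K[0,2],K[1,1]*q[1]+K[1,2]
E
python3 - <<'E'
from h import *
s=get_state();print(s)
for n in('top','side','wrist'):
    d=grab(n,n+'0.png');print(n,np.round(d['extrinsics'],3).tolist(),np.round(d['mtx'],1).tolist())
    hsv=cv2.cvtColor(d['pixels'],cv2.COLOR_BGR2HSV)
    for c,lo,hi in(('orange',(5,150,120),(20,255,255)),('blue',(100,120,50),(130,255,255))):
        m=cv2.inRange(hsv,lo,hi);k,l,st,ce=cv2.connectedComponentsWithStats(m)
        print(c,[(st[i].tolist(),ce[i].round(1).tolist()) for i in range(1,k) if st[i,4]>60])
E
```

```text
{'time': 0.0, 'joint_positions': array([ 1.27208113,  0.32182195, -0.07009381,  1.45167577,  0.02260499,
        1.37081191, -0.05687806]), 'qd': array([-0.00186686,  0.00122541, -0.00060911, -0.00142688, -0.00099635,
       -0.00021647,  0.0004962 ]), 'joint_torque': array([-5.96306927e-04, -4.91287279e+01, -4.04296154e-01, -3.12527132e+01,
       -6.40406460e-02,  4.37662506e-02,  1.70614076e-04]), 'position': array([ 0.19981309, -0.61793699,  0.2214619 ]), 'tool_rot': array([-2.53956643,  1.84759118,  0.00254063]), 'ft_force': array([-0.602337  ,  0.67132575, -1.03564699]), 'torque': array([ 0.00897829, -0.01351371,  0.01495521]), 'grip_width': 1.0020057471021908}
top [[-0.023, -0.988, 0.153, 0.369], [-1.0, 0.024, 0.001, -0.119], [-0.005, -0.153, -0.988, 0.936], [0.0, 0.0, 0.0, 1.0]] [[479.1, 0.0, 316.9], [0.0, 479.1, 246.4], [0.0, 0.0, 1.0]]
orange []
blue [([374, 253, 38, 37, 768], [391.5, 271.7])]
side [[-0.951, -0.172, 0.256, 0.273], [-0.308, 0.589, -0.747, 0.474], [-0.022, -0.79, -0.613, 0.59], [0.0, 0.0, 0.0, 1.0]] [[457.3, 0.0, 315.1], [0.0, 457.3, 227.4], [0.0, 0.0, 1.0]]
orange []
blue [([328, 195, 39, 21, 349], [347.4, 206.0])]
wrist [[0.308, -0.912, -0.272, 0.274], [-0.951, -0.296, -0.086, -0.594], [-0.002, 0.286, -0.958, 0.383], [0.0, 0.0, 0.0, 1.0]] [[371.6, 0.0, 314.1], [0.0, 371.6, 243.4], [0.0, 0.0, 1.0]]
orange []
blue []
```

View pics/top0.png

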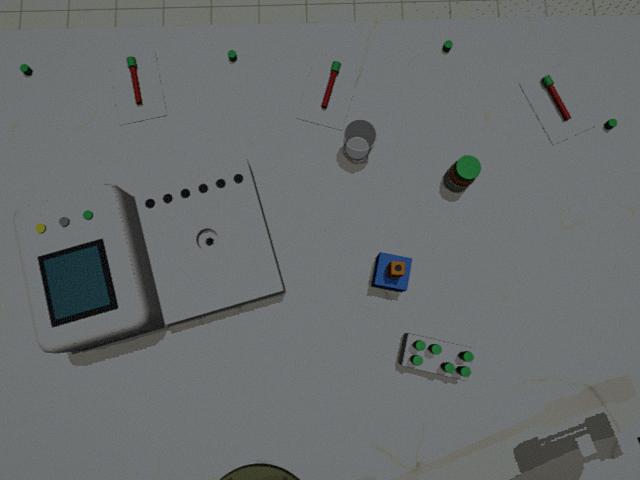

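View pics/side0.png

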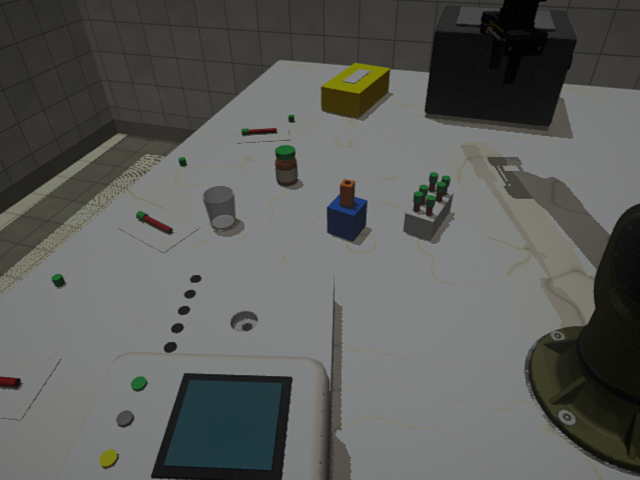

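Top view: holder at about (392,272) with the key standing in it, well at about (207,239), cup (358,140), jar (462,172), rack (438,357). Measuring next.

Run:
```python
from h import *
d=grab('top');im=d['pixels'];hsv=cv2.cvtColor(im,cv2.COLOR_BGR2HSV)
print(hsv[269,390:406].tolist())
m=cv2.inRange(hsv,(4,120,60),(22,255,255));m[:240]=0;m[300:]=0;m[:,:360]=0;m[:,430:]=0
c=max(cv2.findContours(m,0,2)[0],key=cv2.contourArea);r=cv2.minAreaRect(c);print('orange',r)
# grip top at z=.065+.004+.045=.114
bp=cv2.boxPoints(r);print([onz(d,*p,.114).round(4).tolist() for p in bp], onz(d,*r[0],.114))
m=cv2.inRange(hsv,(100,120,50),(130,255,255))|m
c=max(cv2.findContours(m,0,2)[0],key=cv2.contourArea);r=cv2.minAreaRect(c);print('blue',r)
print([onz(d,*p,.065).round(4).tolist() for p in cv2.boxPoints(r)],onz(d,*r[0],.065))
for p in[(249,160),(284,291),(167,326)]:print('deck',p,onz(d,*p,.07).round(4))
print('well',onz(d,207,239,.07),onz(d,209,241,.055))
for n,p in dict(cup=(358,140),jar=(462,172),rack=(438,357)).items():print(n,onz(d,*p,.06).round(3))
cv2.imwrite('pics/c1.png',np.hstack([cv2.resize(im[215:265,180:235],None,fx=7,fy=7,interpolation=2)[:350,:385],cv2.resize(im[245:295,365:420],None,fx=7,fy=7,interpolation=2)]))
s=get_state();R=cv2.Rodrigues(s['tool_rot'])[0];print(R.round(3))
```

```text
[[7, 219, 43], [15, 247, 95], [16, 171, 119], [19, 179, 114], [15, 223, 102], [11, 135, 64], [68, 26, 40], [143, 31, 33], [115, 38, 40], [120, 30, 34], [163, 64, 28], [18, 162, 82], [18, 204, 109], [18, 190, 118], [15, 161, 100], [123, 101, 101]]
orange ((397.5, 267.5), (13.0, 13.0), 90.0)
[[0.4671, -0.245, 0.114], [0.4665, -0.2674, 0.114], [0.444, -0.2663, 0.114], [0.4446, -0.2439, 0.114]] [ 0.45553057 -0.25564795  0.114     ]
blue ((392.72149658203125, 271.0039978027344), (33.17666244506836, 32.95815658569336), 10.491477012634277)
[[0.4313, -0.2186, 0.065], [0.4905, -0.2321, 0.065], [0.4779, -0.2913, 0.065], [0.419, -0.2772, 0.065]] [ 0.45449956 -0.25479201  0.065     ]
deck (249, 160) [0.67   0.0064 0.07  ]
deck (284, 291) [ 0.4225 -0.0564  0.07  ]
deck (167, 326) [0.365  0.1533 0.07  ]
well [0.52097323 0.08369298 0.07      ] [0.51973512 0.08342034 0.055     ]
cup [ 0.708 -0.201  0.06 ]
jar [ 0.64  -0.395  0.06 ]
rack [ 0.299 -0.329  0.06 ]
[[ 0.308 -0.951 -0.   ]
 [-0.951 -0.308  0.001]
 [-0.001  0.    -1.   ]]
```

View pics/c1.png

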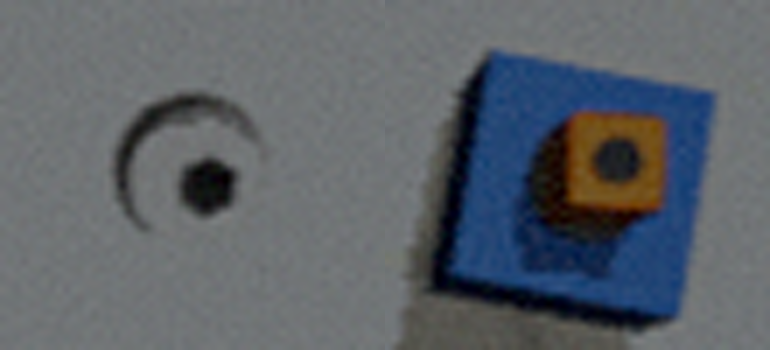

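Crop shows the dark hex hole in the well at about (209,241) and the grip's top face at about (397.4,267.4), rotated about -3.5°. Key ≈ (0.4555,-0.2557), socket ≈ (0.520,0.083); the deck centre from the corners agrees (0.519,0.082). Moving above the key.

Call:
{"fn": "carry_out", "kwargs": {"motion": [[[0.04, 0.055, 0], -0.1], [[0.07, 0.1, 0], -0.2], [[0.1, 0.14, 0], -0.3], [[0.13, 0.18, 0], -0.375], [[0.155, 0.22, 0], -0.375], [[0.18, 0.255, 0], -0.375], [[0.21, 0.295, 0], -0.375], [[0.235, 0.335, 0], -0.375], [[0.2555, 0.3623, -0.01], -0.375], [[0.2555, 0.3623, -0.03], -0.375], [[0.2555, 0.3623, -0.03], -0.375], [[0.2555, 0.3623, -0.03], -0.375]], "grip": -1}}

```text
time: 1.4
position: [0.4547, -0.257, 0.1925]
tool_rot: [2.149, -2.29, -0.001]
ft_force: [0.1, -0.5, 0.5]
grip_width: 1.001
```

Run:
```python
from h import *
s=get_state();R=cv2.Rodrigues(s['tool_rot'])[0];print(s['time'],s['position'],np.degrees(np.arctan2(R[1,0],R[0,0])),s['joint_positions'].round(3))
d=grab('wrist');im=d['pixels'];hsv=cv2.cvtColor(im,cv2.COLOR_BGR2HSV)
u,v=proj(d,[.4555,-.2557,.114],True);print(u,v, [proj(d,[.4555+a,-.2557+b,.114],True) for a in(-.012,.012) for b in(-.012,.012)])
x,y=int(np.clip(u,150,490)),int(np.clip(v,110,370))
cv2.imwrite('pics/w1.png',cv2.resize(im[y-110:y+110,x-150:x+150],None,fx=2.5,fy=2.5));print(x,y)
m=cv2.inRange(hsv,(4,120,50),(24,255,255));c=max(cv2.findContours(m,0,2)[0],key=cv2.contourArea);print(cv2.boundingRect(c),cv2.contourArea(c))
```

```text
1.4 [ 0.45470062 -0.25700593  0.19246815] -93.63759139226815 [ 0.801  0.086 -0.355  1.796  0.032  1.267 -1.197]
312.2414583032424 252.1279095075434 [(np.float64(330.79860799316185), np.float64(267.6396851894804)), (np.float64(295.9845603861419), np.float64(269.69589924562933)), (np.float64(329.01179170359785), np.float64(233.98550436911506)), (np.float64(293.1924098628391), np.float64(236.17479196081243))]
312 252
(297, 222, 35, 45) 1206.0
```

View pics/w1.png

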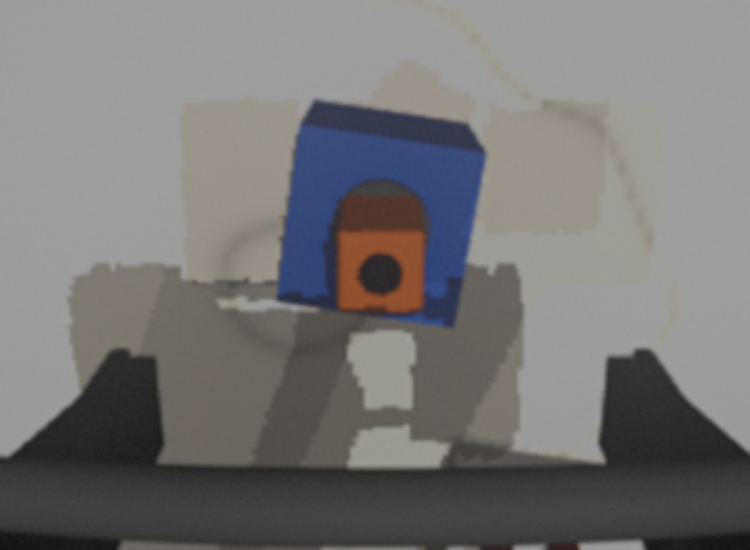

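Wrist view: grip's top face centre at about (314,250) against (312,252) predicted, its flats square to the jaws. Within about 1 mm; descend, grip.

Call:
{"fn": "carry_out", "kwargs": {"motion": [[[0.001, 0, -0.04], 0], [[0.001, 0, -0.08], 0], [[0.001, 0, -0.11], 0], [[0.001, 0, -0.115], 0], [[0.001, 0, -0.115], 0]]}}

```text
time: 1.95
position: [0.4561, -0.2572, 0.0779]
tool_rot: [2.149, -2.291, -0.001]
ft_force: [0.0, -1.1, 0.4]
grip_width: 0.997
```

Call:
{"fn": "carry_out", "kwargs": {"motion": [[[0, 0, 0], 0], [[0, 0, 0], 0], [[0, 0, 0], 0], [[0, 0, 0], 0], [[0, 0, 0], 0], [[0, 0, 0], 0]], "grip": 1, "squeeze": 35}}

```text
time: 2.55
position: [0.4566, -0.2562, 0.0777]
tool_rot: [2.151, -2.289, 0.0]
ft_force: [0.2, 0.3, -0.5]
grip_width: 0.542
```

Call:
{"fn": "carry_out", "kwargs": {"motion": [[[0, 0, 0], 0], [[0, 0, 0], 0], [[0, 0, 0], 0], [[0, 0, 0], 0], [[0, 0, 0], 0], [[0, 0, 0], 0]]}}

```text
time: 3.15
position: [0.4565, -0.2562, 0.0775]
tool_rot: [2.151, -2.289, 0.0]
ft_force: [0.6, -0.5, -0.8]
grip_width: 0.273
```

Call:
{"fn": "carry_out", "kwargs": {"motion": [[[0, 0, 0.04], 0], [[0, 0, 0.08], 0], [[0, 0, 0.105], 0], [[0.01, 0.045, 0.105], -0.1], [[0.02, 0.09, 0.105], -0.2], [[0.03, 0.135, 0.105], -0.3], [[0.035, 0.18, 0.105], -0.4], [[0.045, 0.225, 0.105], -0.5], [[0.05, 0.27, 0.105], -0.55], [[0.06, 0.315, 0.105], -0.55], [[0.063, 0.339, 0.09], -0.55], [[0.063, 0.339, 0.08], -0.55], [[0.063, 0.339, 0.08], -0.55], [[0.063, 0.339, 0.08], -0.55], [[0.063, 0.339, 0.08], -0.55]]}}

```text
time: 4.65
position: [0.5199, 0.0812, 0.158]
tool_rot: [-1.445, 2.789, -0.001]
ft_force: [-0.3, 0.4, -1.2]
grip_width: 0.274
```

Run:
```python
from h import *
s=get_state();R=cv2.Rodrigues(s['tool_rot'])[0];print(s['time'],s['position'],np.degrees(np.arctan2(R[1,0],R[0,0])),s['joint_positions'].round(3),s['ft_force'],s['torque'])
d=grab('side');im=d['pixels'];w=grab('wrist');t=grab('top')
p=s['position']-[0,0,.0665]
print('tip',proj(d,p),'well',proj(d,[.5197,.0834,.055]),'wrist tip',proj(w,p,True),'sock',proj(w,[.5197,.0834,.055],True))
a=cv2.resize(im[240:350,190:290],(400,440));u,v=[int(q) for q in proj(w,[.5197,.0834,.055],True)];print(u,v)
u=np.clip(u,50,590);v=np.clip(v,55,425);b=cv2.resize(w['pixels'][v-55:v+55,u-50:u+50],(400,440))
cv2.imwrite('pics/s2.png',np.hstack([a,b]))
```

```text
4.65 [0.51985245 0.08116113 0.1579624 ] -125.23092733802166 [ 0.397  0.147 -0.649  1.823  0.096  1.202 -2.467] [-0.31532789  0.37383346 -1.23978834] [ 0.05913007  0.00241291 -0.02411906]
tip (np.float64(244.10282981925147), np.float64(309.90121931146626)) well (np.float64(246.4299397680997), np.float64(327.57514368278)) wrist tip (np.float64(314.44789958984506), np.float64(258.9112150414924)) sock (np.float64(312.0664792649546), np.float64(244.7643786930713))
312 244
```

View pics/s2.png

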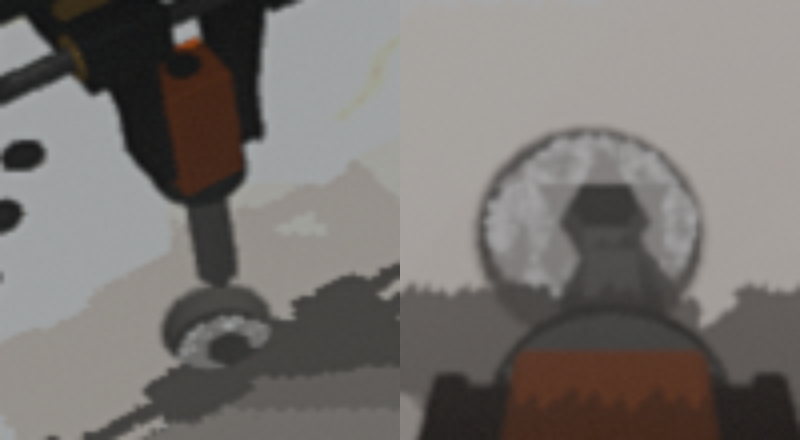

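The side view puts the tip at (244,309.5), as predicted; the socket centre at about (247,327) side and (313,244.5) wrist gives ≈ (0.519,0.083). Shift slightly, then go down gently to just above contact.

Call:
{"fn": "carry_out", "kwargs": {"motion": [[[-0.001, 0.002, 0], 0], [[-0.001, 0.002, -0.015], 0], [[-0.001, 0.002, -0.03], 0], [[-0.001, 0.002, -0.037], 0], [[-0.001, 0.002, -0.039], 0], [[-0.001, 0.002, -0.039], 0], [[-0.001, 0.002, -0.039], 0]]}}

```text
time: 5.5
position: [0.5186, 0.0849, 0.1187]
tool_rot: [1.449, -2.788, -0.0]
ft_force: [0.7, -1.2, -1.8]
grip_width: 0.269
```

Call:
{"fn": "carry_out", "kwargs": {"motion": [[[0, 0, -0.001], 0], [[0, 0, -0.002], 0], [[0, 0, -0.003], 0], [[0, 0, -0.003], 0], [[0, 0, -0.003], 0]]}}

```text
time: 6.0
position: [0.519, 0.0846, 0.116]
tool_rot: [-1.448, 2.787, -0.001]
ft_force: [0.9, -2.3, 2.0]
grip_width: 0.273
```

Call:
{"fn": "carry_out", "kwargs": {"motion": [[[0, -0.001, -0.001], 0.08], [[0, -0.001, -0.001], 0.16], [[0, -0.001, -0.0015], 0.24], [[0, -0.001, -0.0015], 0.32], [[0, -0.001, -0.0015], 0.4], [[0, -0.001, -0.0015], 0.48], [[0, -0.001, -0.0015], 0.56], [[0, -0.001, -0.0015], 0.56]]}}

```text
time: 6.8
position: [0.5193, 0.084, 0.1147]
tool_rot: [-2.162, 2.277, -0.001]
ft_force: [2.4, -0.3, 3.0]
grip_width: 0.272
```

```bash
cat > st.py <<'E'
from h import *
s=get_state();R=cv2.Rodrigues(s['tool_rot'])[0];print(s['time'],s['position'].round(4),np.degrees(np.arctan2(R[1,0],R[0,0])).round(1),s['joint_positions'].round(2),s['ft_force'].round(1),s['torque'].round(3))
E
python3 st.py
```

```text
6.8 [0.5193 0.084  0.1147] -93.0 [ 0.44  0.2  -0.71  1.87  0.15  1.12 -1.95] [ 2.4 -0.3  3. ] [-0.136 -0.409  0.031]
```

Call:
{"fn": "carry_out", "kwargs": {"motion": [[[0, 0, 0], 0.08], [[0, 0, 0], 0.16], [[0, 0, 0], 0.24], [[0, 0, 0], 0.32], [[0, 0, 0], 0.4], [[0, 0, 0], 0.4]]}}

```text
time: 7.4
position: [0.5191, 0.084, 0.1145]
tool_rot: [-2.57, 1.805, -0.002]
ft_force: [1.8, -2.0, 2.9]
grip_width: 0.274
```

```bash
python3 st.py
```

```text
7.4 [0.5191 0.084  0.1145] -70.2 [ 0.48  0.21 -0.76  1.87  0.16  1.12 -1.56] [ 1.8 -2.   2.9] [-0.162 -0.496 -0.017]
```

Call:
{"fn": "carry_out", "kwargs": {"motion": [[[0.001, -0.0004, 0], 0], [[0.001, -0.0004, 0], 0], [[0.001, -0.0004, 0], 0]]}}

```text
time: 7.7
position: [0.5194, 0.0838, 0.1141]
tool_rot: [-2.571, 1.805, 0.001]
ft_force: [-0.1, -0.0, 2.3]
grip_width: 0.275
```

```bash
python3 st.py
```

```text
7.7 [0.5194 0.0838 0.1141] -70.1 [ 0.48  0.21 -0.76  1.87  0.16  1.12 -1.56] [-0.1 -0.   2.3] [ 0.103 -0.132 -0.061]
```

Call:
{"fn": "carry_out", "kwargs": {"motion": [[[0.001, -0.0004, 0], 0], [[0.001, -0.0004, 0], 0], [[0.001, -0.0004, 0], 0]]}}

```text
time: 8.0
position: [0.5197, 0.0828, 0.1132]
tool_rot: [2.571, -1.803, -0.002]
ft_force: [0.9, 0.4, -1.0]
grip_width: 0.276
```

```bash
python3 st.py
```

```text
8.0 [0.5197 0.0828 0.1132] -70.1 [ 0.48  0.22 -0.76  1.87  0.16  1.12 -1.56] [ 0.9  0.4 -1. ] [ 0.04  -0.012 -0.012]
```

Call:
{"fn": "carry_out", "kwargs": {"motion": [[[0, 0, -0.001], 0], [[0, 0, -0.002], 0], [[0, 0, -0.002], 0], [[0, 0, -0.002], 0]]}}

```text
time: 8.4
position: [0.5202, 0.0829, 0.1118]
tool_rot: [2.572, -1.803, -0.001]
ft_force: [-0.4, -0.2, -1.9]
grip_width: 0.275
```

```bash
python3 st.py
```

```text
8.4 [0.5202 0.0829 0.1118] -70.1 [ 0.48  0.22 -0.76  1.87  0.16  1.12 -1.56] [-0.4 -0.2 -1.9] [-0.077  0.174  0.048]
```

Call:
{"fn": "carry_out", "kwargs": {"motion": [[[-0.0005, 0, -0.001], 0], [[-0.0005, 0, -0.002], 0], [[-0.0005, 0, -0.003], 0], [[-0.0005, 0, -0.003], 0]]}}

```text
time: 8.8
position: [0.52, 0.083, 0.1089]
tool_rot: [2.572, -1.804, -0.0]
ft_force: [-0.2, -0.0, -0.8]
grip_width: 0.274
```

```bash
python3 st.py
```

```text
8.8 [0.52   0.083  0.1089] -70.1 [ 0.48  0.22 -0.75  1.87  0.17  1.11 -1.56] [-0.2 -0.  -0.8] [ 0.002 -0.055 -0.07 ]
```

Call:
{"fn": "carry_out", "kwargs": {"motion": [[[0, 0, -0.001], 0], [[0, 0, -0.002], 0], [[0, 0, -0.003], 0], [[0, 0, -0.004], 0], [[0, 0, -0.004], 0.1], [[0, 0, -0.004], 0.2], [[0, 0, -0.004], 0.3], [[0, 0, -0.004], 0.4], [[0, 0, -0.004], 0.4]]}}

```text
time: 9.7
position: [0.5198, 0.083, 0.105]
tool_rot: [2.879, -1.257, -0.001]
ft_force: [-0.8, -0.0, -1.0]
grip_width: 0.276
```

```bash
python3 st.py
```

```text
9.7 [0.5198 0.083  0.105 ] -47.2 [ 0.52  0.24 -0.81  1.88  0.19  1.11 -1.18] [-0.8 -0.  -1. ] [-0.098  0.102 -0.015]
```

Call:
{"fn": "carry_out", "kwargs": {"motion": [[[0, 0, 0], 0.1], [[0, 0, 0], 0.2], [[0, 0, 0], 0.3], [[0, 0, 0], 0.4], [[0, 0, 0], 0.5], [[0, 0, 0], 0.6]]}}

```text
time: 10.3
position: [0.5198, 0.0828, 0.105]
tool_rot: [3.122, -0.348, -0.001]
ft_force: [-0.8, -0.4, -2.6]
grip_width: 0.278
```

```bash
python3 st.py
```

```text
10.3 [0.5198 0.0828 0.105 ] -12.7 [ 0.59  0.26 -0.89  1.87  0.22  1.11 -0.61] [-0.8 -0.4 -2.6] [-0.099  0.101 -0.156]
```

Call:
{"fn": "carry_out", "kwargs": {"motion": [[[0, 0, 0], 0.1], [[0, 0, 0], 0.2], [[0, 0, 0], 0.3], [[0, 0, 0], 0.4], [[0, 0, 0], 0.5], [[0, 0, 0], 0.6], [[0, 0, 0], 0.7], [[0, 0, 0], 0.8], [[0, 0, 0], 0.9], [[0, 0, 0], 1.0], [[0, 0, 0], 1.1]]}}

```text
time: 11.4
position: [0.5198, 0.0827, 0.105]
tool_rot: [2.844, 1.335, -0.001]
ft_force: [-0.7, -0.3, -2.5]
grip_width: 0.277
```

```bash
python3 st.py
```

```text
11.4 [0.5198 0.0827 0.105 ] 50.3 [ 0.74  0.32 -1.08  1.87  0.32  1.14  0.42] [-0.7 -0.3 -2.5] [-0.003  0.034 -0.241]
```

Call:
{"fn": "carry_out", "kwargs": {"motion": [[[0, 0, 0], 0.06], [[0, 0, 0], 0.12], [[0, 0, 0], 0.18], [[0, 0, 0], 0.24]]}}

```text
time: 11.8
position: [0.5198, 0.0827, 0.105]
tool_rot: [-2.665, -1.663, 0.001]
ft_force: [-0.8, -0.6, -2.0]
grip_width: 0.275
```

```bash
python3 st.py
```

```text
11.8 [0.5198 0.0827 0.105 ] 63.9 [ 0.78  0.35 -1.13  1.87  0.34  1.14  0.64] [-0.8 -0.6 -2. ] [-0.052  0.065 -0.176]
```

Call:
{"fn": "carry_out", "kwargs": {"motion": [[[0, 0, 0], 0.06], [[0, 0, 0], 0.12], [[0, 0, 0], 0.18]]}}

```text
time: 12.1
position: [0.5199, 0.0827, 0.105]
tool_rot: [2.505, 1.896, -0.001]
ft_force: [-0.4, -0.4, -0.5]
grip_width: 0.274
```

```bash
python3 st.py
```

```text
12.1 [0.5199 0.0827 0.105 ] 74.2 [ 0.8   0.37 -1.17  1.87  0.37  1.15  0.8 ] [-0.4 -0.4 -0.5] [ 0.007  0.013 -0.106]
```

Call:
{"fn": "carry_out", "kwargs": {"motion": [[[0, 0, 0], 0.06], [[0, 0, 0], 0.12], [[0, 0, 0], 0.18]]}}

```text
time: 12.4
position: [0.5199, 0.0827, 0.105]
tool_rot: [-2.324, -2.114, 0.001]
ft_force: [-0.2, -0.4, -2.4]
grip_width: 0.27
```

```bash
python3 st.py
```

```text
12.4 [0.5199 0.0827 0.105 ] 84.6 [ 0.83  0.39 -1.21  1.87  0.39  1.16  0.96] [-0.2 -0.4 -2.4] [ 0.004  0.046 -0.122]
```

Call:
{"fn": "carry_out", "kwargs": {"motion": [[[0, 0, 0], 0.05], [[0, 0, 0], 0.1]]}}

```text
time: 12.6
position: [0.5199, 0.0827, 0.105]
tool_rot: [-2.216, -2.227, 0.001]
ft_force: [-0.8, 0.0, -2.1]
grip_width: 0.273
```

```bash
python3 st.py
```

```text
12.6 [0.5199 0.0827 0.105 ] 90.3 [ 0.84  0.4  -1.23  1.87  0.41  1.16  1.04] [-0.8  0.  -2.1] [-0.029  0.089 -0.103]
```

Call:
{"fn": "carry_out", "kwargs": {"motion": [[[0, 0, 0], 0.05], [[0, 0, 0], 0.1]]}}

```text
time: 12.8
position: [0.5199, 0.0827, 0.105]
tool_rot: [-2.102, -2.334, 0.001]
ft_force: [-1.3, -0.4, -0.4]
grip_width: 0.27
```

```bash
python3 st.py
```

```text
12.8 [0.5199 0.0827 0.105 ] 96.0 [ 0.85  0.41 -1.25  1.87  0.43  1.17  1.13] [-1.3 -0.4 -0.4] [ 0.019  0.04  -0.228]
```

Call:
{"fn": "carry_out", "kwargs": {"motion": [[[0, 0, 0], 0.05], [[0, 0, 0], 0.1]]}}

```text
time: 13.0
position: [0.5199, 0.0827, 0.105]
tool_rot: [-1.983, -2.436, 0.001]
ft_force: [-1.3, -0.4, -1.5]
grip_width: 0.274
```

```bash
python3 st.py
```

```text
13.0 [0.5199 0.0827 0.105 ] 101.7 [ 0.86  0.43 -1.27  1.87  0.44  1.18  1.22] [-1.3 -0.4 -1.5] [ 0.082  0.053 -0.297]
```

Call:
{"fn": "carry_out", "kwargs": {"motion": [[[0, 0, 0], 0.05], [[0, 0, 0], 0.1]]}}

```text
time: 13.2
position: [0.5199, 0.0827, 0.105]
tool_rot: [-1.859, -2.532, 0.001]
ft_force: [-1.3, 0.3, -0.4]
grip_width: 0.273
```

```bash
python3 st.py;python3 st.py
```

```text
13.2 [0.5199 0.0827 0.105 ] 107.4 [ 0.87  0.44 -1.28  1.87  0.46  1.18  1.31] [-1.3  0.3 -0.4] [ 0.089  0.048 -0.248]
13.2 [0.5199 0.0827 0.105 ] 107.4 [ 0.87  0.44 -1.28  1.87  0.46  1.18  1.31] [-1.3  0.3 -0.4] [ 0.089  0.048 -0.248]
```

Call:
{"fn": "carry_out", "kwargs": {"motion": [[[0, 0, 0], 0.0], [[0, 0, 0], 0.05], [[0, 0, 0], 0.1]], "squeeze": 55}}

```text
time: 13.5
position: [0.5199, 0.0827, 0.105]
tool_rot: [-1.73, -2.622, 0.001]
ft_force: [-0.3, -0.4, -2.3]
grip_width: 0.272
```

```bash
python3 st.py
```

```text
13.5 [0.5199 0.0827 0.105 ] 113.2 [ 0.88  0.45 -1.3   1.87  0.47  1.19  1.4 ] [-0.3 -0.4 -2.3] [-0.008  0.072 -0.211]
```

Call:
{"fn": "carry_out", "kwargs": {"motion": [[[0, 0, 0], 0.05], [[0, 0, 0], 0.1]]}}

```text
time: 13.7
position: [0.5199, 0.0827, 0.105]
tool_rot: [-1.596, -2.706, 0.001]
ft_force: [-0.7, -0.6, -1.9]
grip_width: 0.271
```

```bash
python3 st.py
python3 - <<'E'
from h import *
w=grab('wrist');s=grab('side')
cv2.imwrite('pics/w3.png',np.hstack([cv2.resize(w['pixels'][190:300,252:372],(400,366)),cv2.resize(s['pixels'][230:340,180:300],(400,366))]))
E
```

```text
13.7 [0.5199 0.0827 0.105 ] 118.9 [ 0.89  0.46 -1.31  1.87  0.48  1.19  1.49] [-0.7 -0.6 -1.9] [ 0.049  0.087 -0.065]
```

View pics/w3.png

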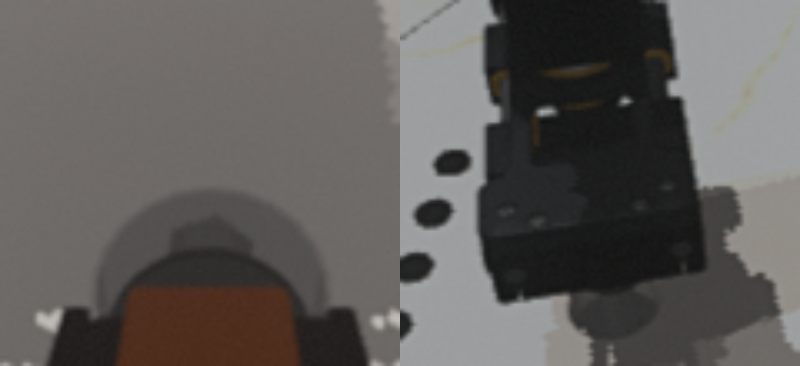

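Wrist view: the grip is square in the jaws; part of the socket shows around crop (210,235). Torque is ambiguous, so I'll sample it held and after small steps.

Call:
{"fn": "carry_out", "kwargs": {"motion": [[[0, 0, 0], 0]]}}

```text
time: 13.9
position: [0.5199, 0.0827, 0.105]
tool_rot: [-1.598, -2.705, 0.001]
ft_force: [-1.0, -1.3, -1.8]
grip_width: 0.272
```

```bash
python3 st.py
```

```text
13.9 [0.5199 0.0827 0.105 ] 118.9 [ 0.89  0.46 -1.31  1.87  0.48  1.19  1.49] [-1.  -1.3 -1.8] [-0.02   0.022  0.005]
```

Call:
{"fn": "carry_out", "kwargs": {"motion": [[[0, 0, 0], 0.04]]}}

```text
time: 14.0
position: [0.5199, 0.0827, 0.105]
tool_rot: [1.542, 2.737, -0.001]
ft_force: [-0.4, -0.4, -1.6]
grip_width: 0.271
```

```bash
python3 st.py
```

```text
14.0 [0.5199 0.0827 0.105 ] 121.2 [ 0.89  0.46 -1.31  1.87  0.48  1.19  1.53] [-0.4 -0.4 -1.6] [-0.064  0.    -0.114]
```

Call:
{"fn": "carry_out", "kwargs": {"motion": [[[0, 0, 0], 0.04]]}}

```text
time: 14.1
position: [0.5199, 0.0828, 0.105]
tool_rot: [1.486, 2.768, -0.001]
ft_force: [-1.0, -1.1, -1.6]
grip_width: 0.27
```

```bash
python3 st.py
python3 - <<'E'
from h import *
w=grab('wrist')['pixels'][235:285,280:350]
w=cv2.normalize(cv2.cvtColor(w,6),None,0,255,32);cv2.imwrite('pics/w4.png',cv2.LUT(cv2.resize(w,None,fx=10,fy=10,interpolation=2),np.clip(np.arange(256)*2.,0,255).astype('uint8')))
E
```

```text
14.1 [0.5199 0.0828 0.105 ] 123.5 [ 0.89  0.47 -1.32  1.87  0.49  1.19  1.57] [-1.  -1.1 -1.6] [-0.03   0.044 -0.095]
```

View pics/w4.png

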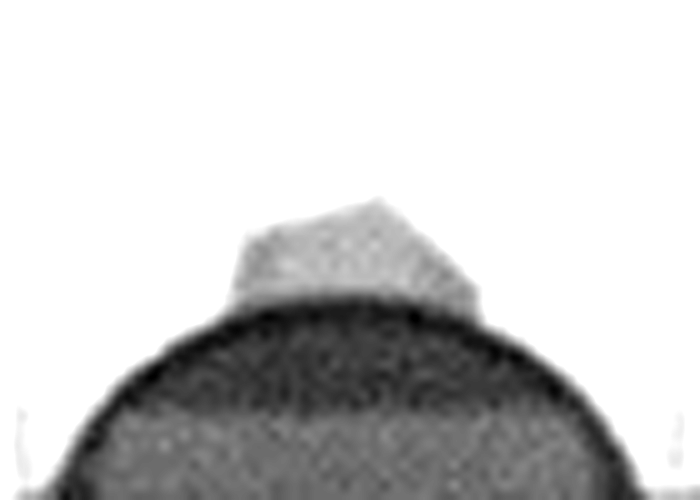

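```bash
cat > sn.py <<'E'
import sys
from h import *
w=grab('wrist')['pixels'][240:275,290:340]
cv2.imwrite('pics/sn_%s.png'%sys.argv[1],w)
E
python3 sn.py 0
```

```text
(no output)
```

Call:
{"fn": "carry_out", "kwargs": {"motion": [[[0, 0, 0], -0.1], [[0, 0, 0], -0.2]]}}

```text
time: 14.4
position: [0.5199, 0.0828, 0.105]
tool_rot: [-1.762, -2.601, 0.0]
ft_force: [-0.7, -0.5, -2.4]
grip_width: 0.268
```

```bash
python3 st.py; python3 sn.py 1
```

```text
14.4 [0.5199 0.0828 0.105 ] 111.8 [ 0.87  0.43 -1.28  1.87  0.45  1.18  1.39] [-0.7 -0.5 -2.4] [-0.166  0.074  0.181]
```

Call:
{"fn": "carry_out", "kwargs": {"motion": [[[0, 0, 0], -0.1], [[0, 0, 0], -0.2]]}}

```text
time: 14.65
position: [0.5199, 0.0828, 0.105]
tool_rot: [2.01, 2.415, -0.001]
ft_force: [-0.3, -1.4, -2.8]
grip_width: 0.276
```

```bash
python3 st.py; python3 sn.py 2
```

```text
14.65 [0.5199 0.0828 0.105 ] 100.5 [ 0.84  0.4  -1.23  1.87  0.41  1.17  1.22] [-0.3 -1.4 -2.8] [-0.15  -0.027  0.167]
```

Call:
{"fn": "carry_out", "kwargs": {"motion": [[[0, 0, 0], -0.1], [[0, 0, 0], -0.2]]}}

```text
time: 14.9
position: [0.5199, 0.0828, 0.105]
tool_rot: [2.238, 2.204, -0.001]
ft_force: [0.1, -1.1, -1.9]
grip_width: 0.27
```

```bash
python3 st.py; python3 sn.py 3
python3 - <<'E'
import cv2,numpy as np
a=[cv2.resize(np.clip(cv2.imread(f'pics/sn_{i}.png')*2.2,0,255).astype('uint8'),(390,273),interpolation=2) for i in range(4)]
cv2.imwrite('pics/m5.png',np.vstack([np.hstack(a[:2]),np.hstack(a[2:])]))
E
```

```text
14.9 [0.5199 0.0828 0.105 ] 89.1 [ 0.82  0.38 -1.19  1.87  0.38  1.16  1.05] [ 0.1 -1.1 -1.9] [-0.233  0.003  0.129]
```

View pics/m5.png

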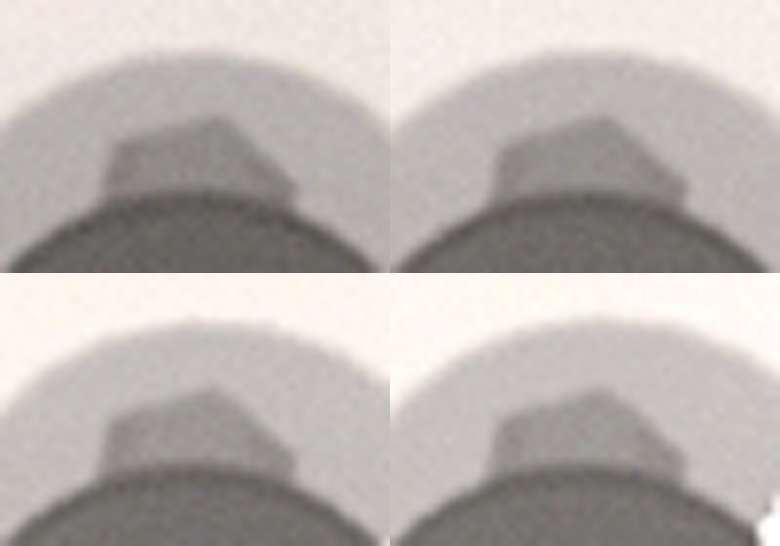

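The hex outline turns with the jaws, so it shows the shank; it doesn't reveal the screw's angle. Turning anticlockwise again with closer torque sampling to see whether it drives.

Call:
{"fn": "carry_out", "kwargs": {"motion": [[[0, 0, 0], 0.1], [[0, 0, 0], 0.2], [[0, 0, 0], 0.3], [[0, 0, 0], 0.4], [[0, 0, 0], 0.5], [[0, 0, 0], 0.58]]}}

```text
time: 15.55
position: [0.52, 0.0828, 0.1051]
tool_rot: [-1.504, -2.758, 0.0]
ft_force: [-1.1, -0.6, -2.5]
grip_width: 0.273
```

```bash
python3 st.py
```

```text
15.55 [0.52   0.0828 0.1051] 122.8 [ 0.88  0.45 -1.3   1.87  0.47  1.19  1.57] [-1.1 -0.6 -2.5] [-0.178  0.089 -0.173]
```

Call:
{"fn": "carry_out", "kwargs": {"motion": [[[0, 0, 0], 0.05], [[0, 0, 0], 0.1]]}}

```text
time: 15.75
position: [0.52, 0.0827, 0.1051]
tool_rot: [-1.366, -2.829, 0.0]
ft_force: [-1.7, -1.5, -2.1]
grip_width: 0.273
```

```bash
python3 st.py
```

```text
15.75 [0.52   0.0827 0.1051] 128.4 [ 0.89  0.46 -1.31  1.87  0.48  1.19  1.66] [-1.7 -1.5 -2.1] [-0.153  0.17  -0.168]
```

Call:
{"fn": "carry_out", "kwargs": {"motion": [[[0, 0, 0], 0.05], [[0, 0, 0], 0.1]]}}

```text
time: 15.95
position: [0.52, 0.0828, 0.1051]
tool_rot: [-1.223, -2.893, 0.0]
ft_force: [-1.2, -0.7, -1.0]
grip_width: 0.272
```

```bash
python3 st.py
```

```text
15.95 [0.52   0.0828 0.1051] 134.2 [ 0.89  0.47 -1.32  1.87  0.49  1.2   1.75] [-1.2 -0.7 -1. ] [-0.121  0.07  -0.143]
```

Call:
{"fn": "carry_out", "kwargs": {"motion": [[[0, 0, 0], 0.05], [[0, 0, 0], 0.1]]}}

```text
time: 16.15
position: [0.52, 0.0828, 0.1051]
tool_rot: [-1.077, -2.951, 0.0]
ft_force: [-0.4, 0.1, -1.7]
grip_width: 0.271
```

```bash
python3 st.py
```

```text
16.15 [0.52   0.0828 0.1051] 139.9 [ 0.9   0.48 -1.33  1.87  0.5   1.2   1.84] [-0.4  0.1 -1.7] [-0.163  0.106 -0.14 ]
```

Call:
{"fn": "carry_out", "kwargs": {"motion": [[[0, 0, 0], 0.06], [[0, 0, 0], 0.12], [[0, 0, 0], 0.18]]}}

```text
time: 16.45
position: [0.52, 0.0828, 0.1051]
tool_rot: [-0.807, -3.036, 0.0]
ft_force: [-0.6, -0.7, -1.8]
grip_width: 0.27
```

```bash
python3 st.py
```

```text
16.45 [0.52   0.0828 0.1051] 150.2 [ 0.9   0.49 -1.34  1.87  0.51  1.2   2.02] [-0.6 -0.7 -1.8] [-0.138  0.144 -0.138]
```

Call:
{"fn": "carry_out", "kwargs": {"motion": [[[0, 0, 0], 0.06], [[0, 0, 0], 0.12], [[0, 0, 0], 0.18]]}}

```text
time: 16.75
position: [0.52, 0.0828, 0.1051]
tool_rot: [-0.532, -3.096, -0.0]
ft_force: [-0.7, -0.2, -1.3]
grip_width: 0.27
```

```bash
python3 st.py
```

```text
16.75 [0.52   0.0828 0.1051] 160.5 [ 0.91  0.49 -1.35  1.87  0.52  1.21  2.19] [-0.7 -0.2 -1.3] [-0.056  0.178 -0.288]
```

Call:
{"fn": "carry_out", "kwargs": {"motion": [[[0, 0, 0], 0.06], [[0, 0, 0], 0.12], [[0, 0, 0], 0.18]]}}

```text
time: 17.05
position: [0.52, 0.0828, 0.1051]
tool_rot: [-0.251, -3.131, -0.0]
ft_force: [-0.5, -1.8, -1.6]
grip_width: 0.268
```

```bash
python3 st.py
```

```text
17.05 [0.52   0.0828 0.1051] 170.8 [ 0.91  0.5  -1.35  1.87  0.52  1.21  2.37] [-0.5 -1.8 -1.6] [-0.029  0.149 -0.298]
```

Call:
{"fn": "carry_out", "kwargs": {"motion": [[[0, 0, 0], 0], [[0, 0, 0], 0]]}}

```text
time: 17.25
position: [0.52, 0.0829, 0.1051]
tool_rot: [-0.258, -3.131, -0.0]
ft_force: [-0.6, -1.2, -1.4]
grip_width: 0.277
```

```bash
python3 st.py; python3 sn.py 4
```

```text
17.25 [0.52   0.0829 0.1051] 170.6 [ 0.91  0.5  -1.35  1.87  0.52  1.21  2.36] [-0.6 -1.2 -1.4] [-0.114  0.219 -0.177]
```

Call:
{"fn": "carry_out", "kwargs": {"motion": [[[0, 0, 0], 0.05], [[0, 0, 0], 0.1], [[0, 0, 0], 0.1]]}}

```text
time: 17.6
position: [0.52, 0.0829, 0.1051]
tool_rot: [-0.101, -3.14, 0.0]
ft_force: [0.1, -0.8, -1.7]
grip_width: 0.277
```

```bash
python3 st.py;  python3 sn.py 5
python3 - <<'E'
from h import *
w=grab('wrist');s=grab('side');t=grab('top')
a=[cv2.resize(np.clip(cv2.imread(f'pics/sn_{i}.png')*2.2,0,255).astype('uint8'),(390,273),interpolation=2) for i in (4,5)]
c=[cv2.resize(np.clip(q*1.6,0,255).astype('uint8'),(390,273)) for q in (w['pixels'][200:340,214:414],s['pixels'][250:334,190:310])]
cv2.imwrite('pics/m6.png',np.vstack([np.hstack(a),np.hstack(c)]))
E
```

```text
17.6 [0.52   0.0829 0.1051] 176.3 [ 0.91  0.5  -1.36  1.87  0.52  1.21  2.46] [ 0.1 -0.8 -1.7] [-0.159  0.204 -0.063]
```

View pics/m6.png

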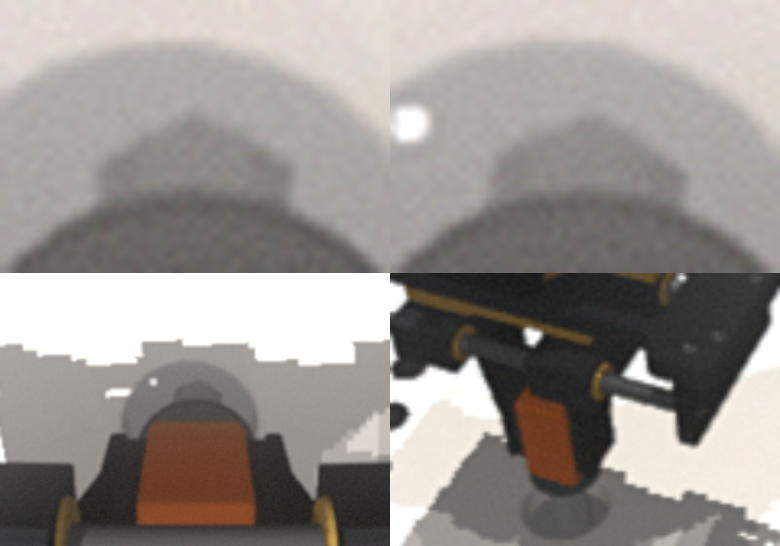

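The montage shows the hex outline no longer turning with the jaws (angle in the jaw frame 17° → 33° → 24°): in the world it stays at ≈142°, about 147° from its first −5°. That suggests the stop has been met and something is slipping. I'll insert deeper, regrasp, and check with a clean push.

Call:
{"fn": "carry_out", "kwargs": {"motion": [[[0, 0, -0.001], 0], [[0, 0, -0.002], 0], [[0, 0, -0.003], 0], [[0, 0, -0.003], 0]]}}

```text
time: 18.2
position: [0.5201, 0.083, 0.1023]
tool_rot: [0.102, 3.14, -0.0]
ft_force: [-1.6, -1.3, 4.1]
grip_width: 0.276
```

```bash
python3 st.py
```

```text
18.2 [0.5201 0.083  0.1023] 176.3 [ 0.91  0.5  -1.35  1.87  0.53  1.2   2.46] [-1.6 -1.3  4.1] [-0.476  0.661 -0.081]
```

Call:
{"fn": "carry_out", "kwargs": {"motion": [[[0, 0, 0], 0], [[0, 0, 0], 0], [[0, 0, 0], 0], [[0, 0, 0], 0]], "grip": -0.1}}

```text
time: 18.6
position: [0.5201, 0.0833, 0.1021]
tool_rot: [0.101, 3.14, 0.001]
ft_force: [0.4, -0.4, 0.9]
grip_width: 0.516
```

```bash
python3 st.py
python3 - <<'E'
from h import *
w=grab('wrist');s=grab('side')
c=[cv2.resize(np.clip(q*1.6,0,255).astype('uint8'),(390,390)) for q in (w['pixels'][200:340,244:384],s['pixels'][230:330,190:290])]
cv2.imwrite('pics/m7.png',np.hstack(c))
E
```

```text
18.6 [0.5201 0.0833 0.1021] 176.3 [ 0.91  0.5  -1.35  1.87  0.53  1.2   2.46] [ 0.4 -0.4  0.9] [ 0.148  0.019 -0.041]
```

View pics/m7.png

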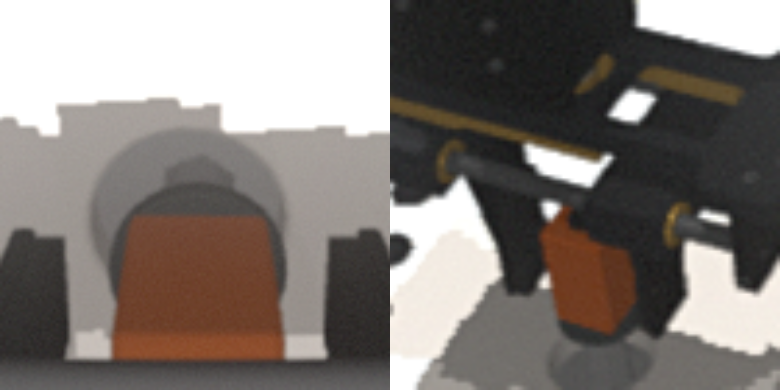

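Released: key stands upright in the well, grip face square to the open jaws (wrist crop). Pressing earlier had given ~5 N, i.e. the tip is on the socket floor. Regrasp a quarter turn back.

Call:
{"fn": "carry_out", "kwargs": {"motion": [[[0, 0, 0.002], -0.14], [[0, 0, 0.003], -0.28], [[0, 0, 0.003], -0.42], [[0, 0, 0.003], -0.56], [[0, 0, 0.003], -0.7], [[0, 0, 0.003], -0.84], [[0, 0, 0.003], -0.98], [[0, 0, 0.003], -1.12], [[0, 0, 0.003], -1.26], [[0, 0, 0.003], -1.4], [[0, 0, 0.003], -1.571], [[0, 0, 0.003], -1.571], [[0, 0, 0.003], -1.571], [[0, 0, 0.003], -1.571]]}}

```text
time: 20.1
position: [0.52, 0.0831, 0.105]
tool_rot: [-2.289, -2.151, -0.0]
ft_force: [0.0, -0.0, -0.6]
grip_width: 0.551
```

```bash
python3 st.py
python3 - <<'E'
from h import *
for n in('side','top'):
    d=grab(n,n+'9.png');hsv=cv2.cvtColor(d['pixels'],cv2.COLOR_BGR2HSV)
    m=cv2.inRange(hsv,(3,110,25),(24,255,255))
    c=[k for k in cv2.findContours(m,0,2)[0] if cv2.contourArea(k)>20]
    print(n,[(cv2.boundingRect(k),cv2.minAreaRect(k)) for k in c])
    for z in(.05,.07,.087,.091,.094,.136,.139): print(z,np.round(proj(d,[.52,.083,z]),1))
d=grab('wrist');cv2.imwrite('pics/m8.png',cv2.resize(np.clip(d['pixels'][200:340,234:394]*1.6,0,255).astype('uint8'),(640,560)))
E
```

```text
20.1 [0.52   0.0831 0.105 ] 86.4 [ 0.7   0.3  -1.03  1.87  0.29  1.13  1.08] [ 0.  -0.  -0.6] [ 0.034 -0.116  0.041]
side [((230, 291, 9, 10), ((234.48316955566406, 294.5730285644531), (10.811978340148926, 4.875990390777588), 57.9946174621582)), ((237, 288, 17, 28), ((247.43531799316406, 302.1588439941406), (14.751272201538086, 26.140121459960938), 40.60129928588867)), ((276, 158, 20, 12), ((285.57928466796875, 163.84828186035156), (10.687407493591309, 19.260822296142578), 86.633544921875)), ((322, 69, 68, 49), ((357.8108825683594, 97.34468841552734), (37.98578643798828, 75.24506378173828), 74.5213623046875))]
0.05 [246.7 329.5]
0.07 [245.2 320.7]
0.087 [243.8 312.9]
0.091 [243.5 311. ]
0.094 [243.3 309.6]
0.136 [239.7 289. ]
0.139 [239.4 287.5]
top [((449, 163, 25, 24), ((458.9344787597656, 176.88619995117188), (24.99669075012207, 15.529505729675293), 41.6335334777832))]
0.05 [209.8 241.3]
0.07 [207.4 239.5]
0.087 [205.2 237.9]
0.091 [204.7 237.6]
0.094 [204.3 237.3]
0.136 [198.4 233. ]
0.139 [198.  232.7]
```

View pics/m8.png

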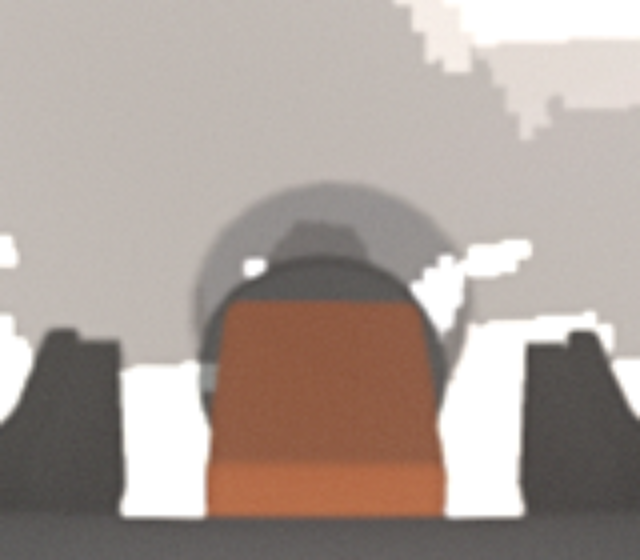

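Clear wrist view: key square and centred between the open jaws at yaw 86°, standing seated. Close on it and push anticlockwise in small steps.

Call:
{"fn": "carry_out", "kwargs": {"motion": [[[0, 0, 0], 0], [[0, 0, 0], 0], [[0, 0, 0], 0], [[0, 0, 0], 0], [[0, 0, 0], 0], [[0, 0, 0], 0]], "grip": 1, "squeeze": 55}}

```text
time: 20.85
position: [0.52, 0.083, 0.1051]
tool_rot: [-2.292, -2.148, -0.0]
ft_force: [0.4, 0.7, 1.2]
grip_width: 0.266
```

```bash
python3 st.py
```

```text
20.85 [0.52   0.083  0.1051] 86.3 [ 0.7   0.3  -1.03  1.87  0.29  1.13  1.07] [0.4 0.7 1.2] [ 0.034 -0.142 -0.076]
```

Call:
{"fn": "carry_out", "kwargs": {"motion": [[[0, 0, 0], 0.04], [[0, 0, 0], 0.08]]}}

```text
time: 21.05
position: [0.52, 0.083, 0.1051]
tool_rot: [-2.203, -2.24, -0.0]
ft_force: [-0.6, -0.1, -0.6]
grip_width: 0.271
```

```bash
python3 st.py; python3 sn.py 6
```

```text
21.05 [0.52   0.083  0.1051] 91.0 [ 0.71  0.31 -1.05  1.87  0.29  1.13  1.15] [-0.6 -0.1 -0.6] [ 0.123 -0.147 -0.085]
```

Call:
{"fn": "carry_out", "kwargs": {"motion": [[[0, 0, 0], 0.04], [[0, 0, 0], 0.08]]}}

```text
time: 21.3
position: [0.5199, 0.0831, 0.105]
tool_rot: [-2.112, -2.325, -0.0]
ft_force: [-0.3, 0.1, -0.5]
grip_width: 0.267
```

```bash
python3 st.py; python3 sn.py 7
```

```text
21.3 [0.5199 0.0831 0.105 ] 95.5 [ 0.72  0.31 -1.06  1.87  0.3   1.13  1.22] [-0.3  0.1 -0.5] [ 0.144 -0.128 -0.077]
```

Call:
{"fn": "carry_out", "kwargs": {"motion": [[[0, 0, 0], 0.04], [[0, 0, 0], 0.08]]}}

```text
time: 21.55
position: [0.5199, 0.083, 0.105]
tool_rot: [-2.018, -2.408, -0.0]
ft_force: [0.9, -0.6, -1.7]
grip_width: 0.275
```

```bash
python3 st.py; python3 sn.py 8
```

```text
21.55 [0.5199 0.083  0.105 ] 100.1 [ 0.74  0.32 -1.08  1.87  0.31  1.13  1.29] [ 0.9 -0.6 -1.7] [ 0.153 -0.184 -0.051]
```

Call:
{"fn": "carry_out", "kwargs": {"motion": [[[0, 0, 0], 0.04], [[0, 0, 0], 0.08]]}}

```text
time: 21.8
position: [0.5198, 0.083, 0.1048]
tool_rot: [-1.921, -2.486, 0.0]
ft_force: [-0.4, -0.6, -2.1]
grip_width: 0.273
```

```bash
python3 st.py; python3 sn.py 9
```

```text
21.8 [0.5198 0.083  0.1048] 104.6 [ 0.75  0.33 -1.09  1.87  0.32  1.14  1.37] [-0.4 -0.6 -2.1] [ 0.148 -0.136 -0.023]
```

Call:
{"fn": "carry_out", "kwargs": {"motion": [[[0, 0, 0], 0.04], [[0, 0, 0], 0.08]]}}

```text
time: 22.05
position: [0.5197, 0.0829, 0.1048]
tool_rot: [-1.82, -2.56, 0.001]
ft_force: [-1.0, 0.5, -1.8]
grip_width: 0.271
```

```bash
python3 st.py; python3 sn.py 10
```

```text
22.05 [0.5197 0.0829 0.1048] 109.2 [ 0.76  0.33 -1.11  1.87  0.33  1.14  1.44] [-1.   0.5 -1.8] [ 0.122 -0.133 -0.034]
```

Call:
{"fn": "carry_out", "kwargs": {"motion": [[[0, 0, 0], 0.04], [[0, 0, 0], 0.08]]}}

```text
time: 22.3
position: [0.5198, 0.0829, 0.1049]
tool_rot: [-1.717, -2.631, 0.001]
ft_force: [-1.0, 0.3, -1.8]
grip_width: 0.274
```

```bash
python3 st.py; python3 sn.py 11
```

```text
22.3 [0.5198 0.0829 0.1049] 113.7 [ 0.77  0.34 -1.12  1.87  0.34  1.14  1.51] [-1.   0.3 -1.8] [ 0.14  -0.105 -0.005]
```

Call:
{"fn": "carry_out", "kwargs": {"motion": [[[0, 0, 0], 0.04], [[0, 0, 0], 0.08]]}}

```text
time: 22.55
position: [0.5198, 0.083, 0.1049]
tool_rot: [-1.611, -2.697, 0.0]
ft_force: [0.0, -0.7, -1.7]
grip_width: 0.271
```

```bash
python3 st.py; python3 sn.py 12
python3 - <<'E'
import cv2,numpy as np
a=[cv2.resize(np.clip(cv2.imread(f'pics/sn_{i}.png')*2.4,0,255).astype('uint8'),(390,273),interpolation=2) for i in (6,8,10,12)]
cv2.imwrite('pics/m9.png',np.vstack([np.hstack(a[:2]),np.hstack(a[2:])]))
E
```

```text
22.55 [0.5198 0.083  0.1049] 118.3 [ 0.78  0.35 -1.14  1.87  0.35  1.14  1.58] [ 0.  -0.7 -1.7] [ 0.228 -0.106 -0.003]
```

View pics/m9.png

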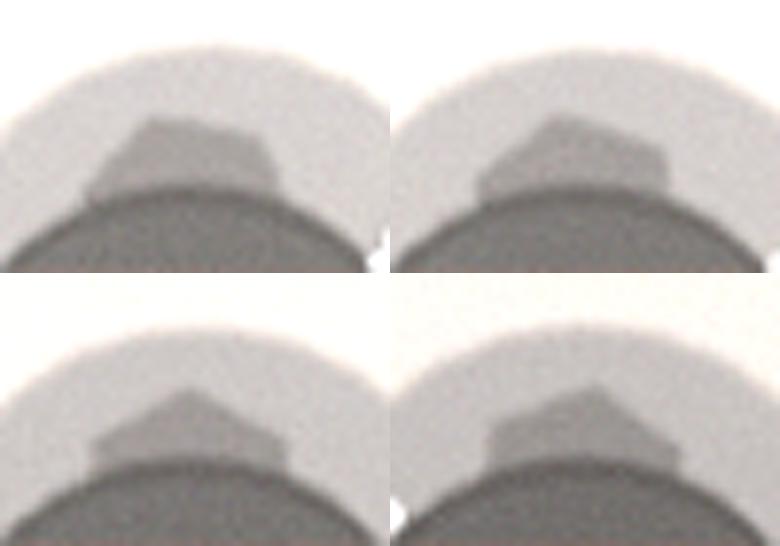

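The montage shows the hex outline staying fixed in the world (jaw-frame angle −10, −19, −30, −40°) while the jaws turn 27° with no torque. My picture budget is used up, so from here on I check numerically: first, does the grip turn with the jaws?

Run:
```python
from h import *
d=grab('wrist');im=d['pixels'];hsv=cv2.cvtColor(im,cv2.COLOR_BGR2HSV)
m=cv2.inRange(hsv,(3,110,25),(24,255,255));c=max(cv2.findContours(m,0,2)[0],key=cv2.contourArea)
print(cv2.boundingRect(c),cv2.approxPolyDP(c,2,True)[:,0].tolist())
g=cv2.GaussianBlur(cv2.cvtColor(im,6),(3,3),0)
print('cols',list(range(296,334,2)))
for r in range(246,276): print(r,' '.join('%3d'%x for x in g[r,296:334:1]))
```

```text
(283, 275, 63, 55) [[291, 276], [283, 318], [284, 328], [344, 328], [345, 315], [337, 276]]
cols [296, 298, 300, 302, 304, 306, 308, 310, 312, 314, 316, 318, 320, 322, 324, 326, 328, 330, 332]
246 106 106 107 107 107 107 106 106 105 104 104 103 102 101  99  98  97  96  96  97  98  98  99 100 101 101 101 102 104 105 106 107 107 107 107 107 107 107
247 106 107 107 107 106 105 104 102 100  98  97  96  95  93  91  90  89  88  88  89  90  90  91  93  93  94  94  95  97 100 102 105 106 107 107 107 107 107
248 107 107 106 105 103 101  98  95  92  90  90  89  87  86  85  85  84  83  83  84  84  84  85  86  87  87  87  88  90  93  96  99 102 103 105 106 106 106
249 105 104 102 100  97  94  90  87  86  85  84  83  83  83  83  82  82  82  82  82  82  82  83  83  83  83  83  83  85  87  89  92  94  97  99 102 104 106
250 101  99  96  93  90  87  84  83  82  83  82  82  82  82  82  82  81  82  82  82  82  82  82  82  82  81  82  82  83  83  84  85  87  89  92  95  99 102
251  95  92  89  86  84  83  82  82  82  82  82  82  82  82  82  82  81  82  82  83  83  82  82  82  82  81  82  82  82  82  82
[... 3072 characters left out ...]
  47  47  47  47  47  47  47  46  47  47  47  47  47  47  46  46  45  45  46
272  47  48  48  47  47  48  48  47  47  47  48  48  47  46  46  46  46  47  47  46  46  46  47  47  47  47  47  47  47  46  46  47  47  46  47  46  46  45
273  48  48  48  47  47  47  48  47  47  47  48  47  47  46  46  46  46  47  47  46  46  46  47  47  47  46  47  47  46  46  47  47  47  46  47  46  46  46
274  49  49  49  49  49  49  49  48  48  48  49  49  48  48  49  49  48  49  49  48  48  48  48  48  48  48  48  48  48  48  48  49  48  48  48  48  48  48
275  52  52  52  52  52  52  51  51  51  51  51  52  51  51  52  52  51  51  52  51  51  51  51  51  52  51  51  52  52  52  51  51  51  51  51  52  52  52
```

```bash
cat > hx.py <<'E'
from h import *
from scipy.optimize import least_squares
def hexfit(d):
    g=cv2.GaussianBlur(cv2.cvtColor(d['pixels'],6),(3,3),0).astype(float);P=[]
    for u in range(298,334):
        col=g[238:268,u];fl=np.median(g[250:254,308:324]);hx=np.median(g[258:262,308:320]);t=(fl+hx)/2
        k=np.where((col[:-1]>=t)&(col[1:]<t))[0]
        k=[i for i in k if i>8]
        if not k: continue
        i=k[-1];v=238+i+(col[i]-t)/(col[i]-col[i+1])
        # skip collar edge: value 4 rows below must be near hex grey
        if abs(g[min(int(v)+3,479),u]-hx)<(fl-hx)*.6: P.append(onz(d,u,v,.055,True)[:2])
    P=np.array(P)
    def f(x): 
        a=x[2]+np.arange(6)*np.pi/3;n=np.c_[np.cos(a),np.sin(a)]
        return ((P-x[:2])@n.T).max(1)*1e3-7.5
    best=min((least_squares(f,[.52,.083,p],x_scale=[1e-3,1e-3,.1]) for p in np.radians(range(0,60,10))),key=lambda r:r.cost)
    return len(P),best.x[:2].round(4),np.degrees(best.x[2])%60,np.sqrt(2*best.cost/len(P)).round(2)
if __name__=='__main__':
    s=get_state();R=cv2.Rodrigues(s['tool_rot'])[0];print(s['time'],s['position'].round(4),'yaw %.1f'%np.degrees(np.arctan2(R[1,0],R[0,0])),s['ft_force'].round(1),'tz %.3f'%s['torque'][2],'w %.3f'%s['grip_width'],hexfit(grab('wrist')))
E
python3 hx.py
```

```text
22.65 [0.5198 0.083  0.1049] yaw 118.3 [-0.8  0.3 -1.2] tz 0.051 w 0.273 (26, array([0.5193, 0.0828]), np.float64(51.048481870714205), np.float64(0.08))
```

Call:
{"fn": "carry_out", "kwargs": {"motion": [[[0, 0, 0], -0.06], [[0, 0, 0], -0.12], [[0, 0, 0], -0.18], [[0, 0, 0], -0.24]]}}

```text
time: 23.1
position: [0.5199, 0.0829, 0.105]
tool_rot: [-1.927, -2.481, 0.0]
ft_force: [-0.2, -0.1, -1.7]
grip_width: 0.273
```

```bash
python3 hx.py
```

```text
23.1 [0.5199 0.0829 0.105 ] yaw 104.3 [-0.2 -0.1 -1.7] tz -0.045 w 0.273 (26, array([0.5193, 0.0829]), np.float64(50.225934758788505), np.float64(0.07))
```

Call:
{"fn": "carry_out", "kwargs": {"motion": [[[0, 0, 0], -0.06], [[0, 0, 0], -0.12], [[0, 0, 0], -0.18], [[0, 0, 0], -0.24]]}}

```text
time: 23.55
position: [0.52, 0.0831, 0.1051]
tool_rot: [2.207, 2.235, 0.0]
ft_force: [-0.1, -0.4, -1.6]
grip_width: 0.273
```

```bash
python3 hx.py
```

```text
23.55 [0.52   0.0831 0.1051] yaw 90.7 [-0.1 -0.4 -1.6] tz 0.140 w 0.273 (26, array([0.5192, 0.0829]), np.float64(44.14884839199707), np.float64(0.09))
```

The numeric hexagon fit works (residual 0.08 mm, centre (0.5193, 0.0829)). Now sweep anticlockwise, watching socket angle against torque.

Call:
{"fn": "carry_out", "kwargs": {"motion": [[[0, 0, 0], 0.06], [[0, 0, 0], 0.12], [[0, 0, 0], 0.18], [[0, 0, 0], 0.24]]}}

```text
time: 24.0
position: [0.5199, 0.083, 0.1051]
tool_rot: [-1.917, -2.489, 0.0]
ft_force: [0.7, 0.4, -2.0]
grip_width: 0.275
```

```bash
python3 hx.py
```

```text
24.0 [0.5199 0.083  0.1051] yaw 104.8 [ 0.7  0.4 -2. ] tz 0.027 w 0.275 (25, array([0.5193, 0.0828]), np.float64(45.234365911325575), np.float64(0.06))
```

Call:
{"fn": "carry_out", "kwargs": {"motion": [[[0, 0, 0], 0.06], [[0, 0, 0], 0.12], [[0, 0, 0], 0.18], [[0, 0, 0], 0.24]]}}

```text
time: 24.45
position: [0.5199, 0.0831, 0.105]
tool_rot: [-1.607, -2.699, -0.0]
ft_force: [-0.3, 0.6, -1.6]
grip_width: 0.271
```

```bash
python3 hx.py
```

```text
24.45 [0.5199 0.0831 0.105 ] yaw 118.5 [-0.3  0.6 -1.6] tz -0.161 w 0.271 (26, array([0.5193, 0.0827]), np.float64(45.64254541614734), np.float64(0.07))
```

Call:
{"fn": "carry_out", "kwargs": {"motion": [[[0, 0, 0], 0.06], [[0, 0, 0], 0.12], [[0, 0, 0], 0.18]]}}

```text
time: 24.8
position: [0.5199, 0.083, 0.1051]
tool_rot: [-1.36, -2.831, -0.0]
ft_force: [-0.3, 0.8, -1.8]
grip_width: 0.272
```

```bash
python3 hx.py
```

```text
24.8 [0.5199 0.083  0.1051] yaw 128.7 [-0.3  0.8 -1.8] tz -0.213 w 0.272 (25, array([0.5193, 0.0827]), np.float64(52.228113368970384), np.float64(0.09))
```

Call:
{"fn": "carry_out", "kwargs": {"motion": [[[0, 0, 0], 0.06], [[0, 0, 0], 0.12], [[0, 0, 0], 0.18]]}}

```text
time: 25.15
position: [0.5198, 0.083, 0.105]
tool_rot: [-1.101, -2.941, -0.0]
ft_force: [-0.4, -0.4, -1.5]
grip_width: 0.274
```

```bash
python3 hx.py
```

```text
25.15 [0.5198 0.083  0.105 ] yaw 138.9 [-0.4 -0.4 -1.5] tz -0.364 w 0.274 (25, array([0.5193, 0.0826]), np.float64(50.89144962312036), np.float64(0.16))
```

Call:
{"fn": "carry_out", "kwargs": {"motion": [[[0, 0, 0], 0.06], [[0, 0, 0], 0.12], [[0, 0, 0], 0.18]]}}

```text
time: 25.5
position: [0.5198, 0.083, 0.105]
tool_rot: [-0.833, -3.029, 0.0]
ft_force: [-0.8, 0.4, -1.3]
grip_width: 0.273
```

```bash
python3 hx.py
```

```text
25.5 [0.5198 0.083  0.105 ] yaw 149.3 [-0.8  0.4 -1.3] tz -0.176 w 0.273 (25, array([0.5195, 0.0825]), np.float64(48.412890405602845), np.float64(0.11))
```

Clear now: there is free play, contact at yaw ≈118°, the socket moves from 45.6° to 52.2° and then stays put (the end stop, met at 51–52° each time) while torque rises to 0.36 N m and the key slips in the socket. Going to the next free zone, then regrasp and make a gentle final push without over-twisting.

Call:
{"fn": "carry_out", "kwargs": {"motion": [[[0, 0, 0], 0.08], [[0, 0, 0], 0.16], [[0, 0, 0], 0.24], [[0, 0, 0], 0.32], [[0, 0, 0], 0.4], [[0, 0, 0], 0.45], [[0, 0, 0], 0.45]]}}

```text
time: 26.25
position: [0.5199, 0.0829, 0.1049]
tool_rot: [-0.139, -3.138, 0.0]
ft_force: [-1.3, 0.2, -2.3]
grip_width: 0.273
```

```bash
python3 hx.py
```

```text
26.25 [0.5199 0.0829 0.1049] yaw 174.9 [-1.3  0.2 -2.3] tz -0.003 w 0.273 (27, array([0.5192, 0.0825]), np.float64(48.0502440069279), np.float64(0.58))
```

Call:
{"fn": "carry_out", "kwargs": {"motion": [[[0, 0, 0], 0], [[0, 0, 0], 0], [[0, 0, 0], 0], [[0, 0, 0], 0], [[0, 0, 0], 0]], "grip": -0.1}}

```text
time: 26.8
position: [0.5201, 0.0831, 0.1052]
tool_rot: [0.135, 3.139, 0.0]
ft_force: [-0.6, -0.9, -1.1]
grip_width: 0.535
```

Call:
{"fn": "carry_out", "kwargs": {"motion": [[[0, 0, 0], -0.14], [[0, 0, 0], -0.28], [[0, 0, 0], -0.42], [[0, 0, 0], -0.56], [[0, 0, 0], -0.7], [[0, 0, 0], -0.84], [[0, 0, 0], -0.98], [[0, 0, 0], -1.12], [[0, 0, 0], -1.26], [[0, 0, 0], -1.4], [[0, 0, 0], -1.571], [[0, 0, 0], -1.571], [[0, 0, 0], -1.571]]}}

```text
time: 28.1
position: [0.52, 0.0831, 0.1051]
tool_rot: [2.311, 2.127, 0.0]
ft_force: [0.7, 0.9, -0.2]
grip_width: 0.552
```

```bash
python3 hx.py
python3 - <<'E'
from h import *
d=grab('wrist');m=cv2.inRange(cv2.cvtColor(d['pixels'],cv2.COLOR_BGR2HSV),(3,110,25),(24,255,255));c=max(cv2.findContours(m,0,2)[0],key=cv2.contourArea)
print(cv2.approxPolyDP(c,2,True)[:,0].tolist())
E
```

```text
28.1 [0.52   0.0831 0.1051] yaw 85.2 [ 0.7  0.9 -0.2] tz -0.013 w 0.552 (36, array([0.5194, 0.0834]), np.float64(2.722487504942628), np.float64(1.08))
[[291, 272], [286, 297], [286, 328], [301, 328], [312, 322], [326, 328], [341, 328], [340, 299], [335, 272]]
```

Call:
{"fn": "carry_out", "kwargs": {"motion": [[[0, 0, 0], 0], [[0, 0, 0], 0], [[0, 0, 0], 0], [[0, 0, 0], 0], [[0, 0, 0], 0], [[0, 0, 0], 0]], "grip": 1, "squeeze": 55}}

```text
time: 28.8
position: [0.52, 0.0829, 0.1051]
tool_rot: [2.315, 2.124, 0.0]
ft_force: [0.2, -0.6, -0.3]
grip_width: 0.271
```

```bash
python3 hx.py
python3 - <<'E'
from h import *
d=grab('wrist');g=cv2.GaussianBlur(cv2.cvtColor(d['pixels'],6),(3,3),0)
for r in range(244,272,2): print(r,' '.join('%3d'%x for x in g[r,294:336:2]))
E
```

```text
28.8 [0.52   0.0829 0.1051] yaw 85.1 [ 0.2 -0.6 -0.3] tz 0.045 w 0.271 (36, array([0.5193, 0.0833]), np.float64(4.2016667234246805), np.float64(1.05))
244 115 114 114 114 114 115 114 114 113 111 110 111 111 111 111 112 115 115 115 115 115
246 114 114 115 113 113 110 106 103 100  96  93  94  95  96  96  99 103 108 112 114 115
248 115 114 113 107 102  95  92  90  89  89  89  89  89  90  90  90  91  93  97 103 110
250 113 109 102  95  91  89  89  89  89  89  89  89  89  90  90  90  89  89  90  92  97
252 108  97  91  89  89  89  89  89  89  89  89  89  88  89  89  89  89  89  90  90  90
254  95  90  88  89  88  88  88  86  86  86  87  88  88  89  89  89  89  89  89  89  90
256  89  89  89  89  89  89  83  74  73  74  76  77  78  79  83  88  89  89  90  89  89
258  89  89  89  89  88  85  74  69  69  69  69  69  70  69  73  86  89  89  89  89  89
260  89  89  89  89  86  74  62  59  57  55  54  55  56  59  63  77  87  89  89  89  90
262  89  89  87  78  63  53  50  50  51  51  51  50  50  50  50  55  66  80  87  89  89
264  88  80  65  53  51  52  54  54  54  54  54  54  53  54  52  51  51  56  67  81  89
266  74  59  52  52  54  55  54  54  54  54  54  53  53  53  54  54  54  53  52  59  77
268  53  53  53  54  54  54  54  53  54  54  54  53  53  53  53  53  54  54  54  53  57
270  55  56  55  56  56  56  56  56  56  56  56  55  56  56  55  56  57  57  57  56  55
```

Call:
{"fn": "carry_out", "kwargs": {"motion": [[[0, 0, 0], 0.06], [[0, 0, 0], 0.12]]}}

```text
time: 29.1
position: [0.5201, 0.083, 0.1051]
tool_rot: [2.181, 2.261, 0.0]
ft_force: [-0.3, 0.5, -0.2]
grip_width: 0.271
```

```bash
python3 hx.py
```

```text
29.1 [0.5201 0.083  0.1051] yaw 92.1 [-0.3  0.5 -0.2] tz -0.151 w 0.271 (36, array([0.5193, 0.0832]), np.float64(10.729486690103997), np.float64(1.07))
```

Call:
{"fn": "carry_out", "kwargs": {"motion": [[[0, 0, 0], 0.06], [[0, 0, 0], 0.12]]}}

```text
time: 29.35
position: [0.52, 0.083, 0.1051]
tool_rot: [-2.043, -2.386, -0.0]
ft_force: [0.8, -0.3, 0.1]
grip_width: 0.272
```

```bash
python3 hx.py
```

```text
29.35 [0.52   0.083  0.1051] yaw 98.8 [ 0.8 -0.3  0.1] tz -0.398 w 0.272 (36, array([0.5192, 0.0832]), np.float64(17.34628434119082), np.float64(1.08))
```

Torque climbs −0.15 → −0.40 N m between yaw 92° and 98.8°: firmly on the stop. Check the socket angle, relax into the play (−9°) and check again.

```bash
sed -i 's/g\[258:262,308:320\]/g[257:260,311:317]/; s/int(v)+3/int(v)+2/' hx.py; python3 hx.py
```

```text
29.4 [0.52   0.083  0.1051] yaw 99.0 [-0.1  0.5 -0.3] tz -0.287 w 0.269 (32, array([0.5189, 0.0833]), np.float64(15.096448504836719), np.float64(0.98))
```

Call:
{"fn": "carry_out", "kwargs": {"motion": [[[0, 0, 0], -0.05], [[0, 0, 0], -0.1], [[0, 0, 0], -0.16], [[0, 0, 0], -0.16]]}}

```text
time: 29.85
position: [0.52, 0.083, 0.1051]
tool_rot: [2.229, 2.213, 0.0]
ft_force: [0.9, -0.7, -0.1]
grip_width: 0.273
```

```bash
python3 hx.py
```

```text
29.85 [0.52   0.083  0.1051] yaw 89.6 [ 0.9 -0.7 -0.1] tz 0.049 w 0.273 (31, array([0.519 , 0.0834]), np.float64(5.320063842209684), np.float64(1.02))
```

Call:
{"fn": "carry_out", "kwargs": {"motion": [[[0, 0, 0.005], 0], [[0, 0, 0.012], 0], [[0, 0, 0.02], 0], [[0, 0, 0.035], 0], [[0, 0, 0.055], 0], [[0, 0, 0.075], 0], [[0, 0, 0.075], 0]]}}

```text
time: 30.6
position: [0.5219, 0.0838, 0.1837]
tool_rot: [2.225, 2.212, 0.006]
ft_force: [0.1, 0.8, -1.2]
grip_width: 0.271
```

```bash
python3 st.py
python3 - <<'E'
from h import *
d=grab('wrist','wz.png');g=cv2.GaussianBlur(cv2.cvtColor(d['pixels'],6),(3,3),0)
u,v=[int(q) for q in proj(d,[.5193,.0829,.055],True)];print(u,v)
for r in range(v-14,v+15,2): print(r,' '.join('%3d'%x for x in g[r,u-22:u+23:2]))
E
```

```text
30.6 [0.5219 0.0838 0.1837] 89.7 [ 0.74  0.2  -1.05  1.78  0.18  1.26  1.21] [ 0.1  0.8 -1.2] [ 0.202 -0.177 -0.032]
312 230
216 110 110 109 109 108 119 146 166 168 156 156 166 159 111  91  88  88  89  90  95 104 108 109
218 127 109 109 109 129 158 168 172 173 167 171 172 162 148 134  93  88  89  89  88  94 102 108
220 134 108 108 131 170 176 162 160 163 163 152 148 153 157 146  96  90  90  89  92 129 143 124
222 133 107 125 163 177 175 163 160 157 131  89  85 102 119 124 121 131 130 133 140 163 173 149
224 138 117 150 174 177 179 167 156 126  81  64  66  69  71  76 105 152 158 159 162 164 169 162
226 167 128 151 173 180 183 169 126  72  58  58  63  66  66  64  78 138 157 156 156 159 162 160
228 163 113 151 177 182 182 159  91  60  58  58  59  58  59  59  69 128 158 157 158 160 158 157
230 140  97 155 179 177 170 153  96  65  61  60  59  58  59  64  72 116 155 162 165 160 157 159
232 120  93 156 177 168 161 157 114  75  72  69  66  62  65  72  74 104 160 178 171 159 159 164
234 111  93 155 169 161 160 160 130  81  76  76  76  74  74  74  80 120 166 175 173 161 157 160
236 106  92 155 174 174 169 165 144  92  76  76  76  76  74  82 121 151 162 168 173 162 156 160
238 104  90 125 160 178 176 176 171 143 118 100  86  79  87 124 153 157 158 162 165 162 158 165
240 108  88  93 144 173 170 173 175 165 157 152 138 130 139 155 158 157 158 158 162 163 162 170
242 117  88  91 129 159 164 164 166 164 159 159 158 159 161 162 158 157 157 160 172 169 167 173
244 124  88  89  92 124 155 167 172 167 160 159 159 164 170 171 166 159 159 165 174 169 162 162
```

The key is out and the whole socket is in view; fit the clean hexagon.

```bash
cat > hf.py <<'E'
from h import *
from scipy.optimize import least_squares
d=grab('wrist');g=cv2.GaussianBlur(cv2.cvtColor(d['pixels'],6),(3,3),0)
u0,v0=[int(q) for q in proj(d,[.5193,.0829,.055],True)]
sub=cv2.resize(g[v0-13:v0+14,u0-14:u0+15],None,fx=8,fy=8,interpolation=2)
cs=cv2.findContours((sub<115).astype('uint8'),0,1)[0]
c=max((k for k in cs if cv2.pointPolygonTest(k,(112,104),False)>0),key=cv2.contourArea)[:,0]
P=np.array([onz(d,u0-14+(a+.5)/8-.5,v0-13+(b+.5)/8-.5,.055,True)[:2] for a,b in c])
def f(x):
    a=x[2]+np.arange(6)*np.pi/3;n=np.c_[np.cos(a),np.sin(a)]
    return ((P-x[:2])@n.T).max(1)*1e3-x[3]
b=min((least_squares(f,[.52,.083,p,7.5],x_scale=[1e-3,1e-3,.1,1]) for p in np.radians(range(0,60,10))),key=lambda r:r.cost)
print(len(P),b.x[:2].round(4),'ang %.1f'%(np.degrees(b.x[2])%60),'r %.2f'%b.x[3],'rms',np.sqrt(2*b.cost/len(P)).round(2))
E
python3 hf.py
```

```text
651 [0.5178 0.0841] ang 43.5 r 8.21 rms 1.9
```

```bash
sed -i 's/sub<115/sub<105/; s/^def f/P=P[np.hypot(*(P-[.5193,.0829]).T)<.0105]\ndef f/; s/b=min((least_squares(f,/b=min((least_squares(f,loss="soft_l1",f_scale=.3,x0=/' hf.py; python3 hf.py
```

```text
414 [0.5192 0.0829] ang 43.9 r 6.95 rms 0.11
```

Clean fit: 43.9°, about 7° short of the 51–52° stop, so backing off while the key was wedged dragged the screw back. Reinsert, push to the stop, and this time release the key instead of turning it back.

Call:
{"fn": "carry_out", "kwargs": {"motion": [[[0, 0, -0.02], 0], [[0, 0, -0.035], 0], [[0, 0, -0.045], 0], [[0, 0, -0.052], 0], [[0, 0, -0.058], 0], [[0, 0, -0.064], 0], [[0, 0, -0.07], 0], [[0, 0, -0.07], 0]]}}

```text
time: 31.55
position: [0.5204, 0.0831, 0.1107]
tool_rot: [2.228, 2.214, 0.0]
ft_force: [-2.6, -1.9, 8.4]
grip_width: 0.271
```

```bash
python3 st.py
```

```text
31.55 [0.5204 0.0831 0.1107] 89.7 [ 0.69  0.29 -1.01  1.87  0.27  1.14  1.14] [-2.6 -1.9  8.4] [-0.222  0.71  -0.077]
```

Call:
{"fn": "carry_out", "kwargs": {"motion": [[[-0.0006, -0.0004, 0.002], 0], [[-0.0006, -0.0004, 0.003], 0], [[-0.0006, -0.0004, 0.003], 0]]}}

```text
time: 31.85
position: [0.52, 0.0829, 0.1137]
tool_rot: [2.227, 2.214, 0.002]
ft_force: [-0.0, 0.6, 3.5]
grip_width: 0.273
```

```bash
python3 st.py
```

```text
31.85 [0.52   0.0829 0.1137] 89.7 [ 0.7   0.28 -1.02  1.86  0.26  1.14  1.15] [-0.   0.6  3.5] [ 0.14   0.041 -0.059]
```

Call:
{"fn": "carry_out", "kwargs": {"motion": [[[0, 0, 0], -0.04], [[0, 0, 0], -0.08], [[0, 0, 0], -0.08]]}}

```text
time: 32.15
position: [0.5199, 0.0828, 0.1133]
tool_rot: [2.314, 2.124, 0.002]
ft_force: [1.5, 0.9, 2.8]
grip_width: 0.27
```

```bash
python3 st.py
```

```text
32.15 [0.5199 0.0828 0.1133] 85.1 [ 0.68  0.28 -1.    1.86  0.26  1.14  1.08] [1.5 0.9 2.8] [ 0.177 -0.161 -0.012]
```

Call:
{"fn": "carry_out", "kwargs": {"motion": [[[0, 0, 0], -0.05], [[0, 0, 0], -0.1], [[0, 0, 0], -0.13], [[0, 0, 0], -0.13]]}}

```text
time: 32.55
position: [0.5196, 0.0826, 0.1128]
tool_rot: [2.447, 1.97, 0.001]
ft_force: [1.2, 0.6, -2.3]
grip_width: 0.267
```

```bash
python3 st.py
```

```text
32.55 [0.5196 0.0826 0.1128] 77.7 [ 0.67  0.27 -0.98  1.87  0.25  1.13  0.95] [ 1.2  0.6 -2.3] [ 0.243 -0.573  0.018]
```

Call:
{"fn": "carry_out", "kwargs": {"motion": [[[0, 0, -0.001], 0], [[0, 0, -0.002], 0], [[0, 0, -0.002], 0]]}}

```text
time: 32.85
position: [0.5195, 0.0827, 0.111]
tool_rot: [-2.447, -1.97, -0.001]
ft_force: [0.9, 0.9, -2.5]
grip_width: 0.272
```

```bash
python3 st.py
```

```text
32.85 [0.5195 0.0827 0.111 ] 77.7 [ 0.66  0.27 -0.98  1.87  0.25  1.13  0.95] [ 0.9  0.9 -2.5] [ 0.329 -0.598  0.036]
```

Call:
{"fn": "carry_out", "kwargs": {"motion": [[[0.0005, 0.0003, -0.0015], 0], [[0.0005, 0.0003, -0.003], 0], [[0.0005, 0.0003, -0.0045], 0], [[0.0005, 0.0003, -0.0045], 0]]}}

```text
time: 33.25
position: [0.5197, 0.0828, 0.1062]
tool_rot: [-2.448, -1.969, 0.0]
ft_force: [1.9, 0.4, -2.4]
grip_width: 0.274
```

```bash
python3 st.py
```

```text
33.25 [0.5197 0.0828 0.1062] 77.6 [ 0.66  0.28 -0.98  1.87  0.26  1.12  0.95] [ 1.9  0.4 -2.4] [ 0.148 -0.373  0.014]
```

Call:
{"fn": "carry_out", "kwargs": {"motion": [[[0, 0, 0], 0.06], [[0, 0, 0], 0.12], [[0, 0, 0], 0.18], [[0, 0, 0], 0.24]]}}

```text
time: 33.65
position: [0.5199, 0.0829, 0.1065]
tool_rot: [-2.192, -2.25, -0.0]
ft_force: [0.2, 0.5, -2.1]
grip_width: 0.272
```

```bash
python3 st.py
```

```text
33.65 [0.5199 0.0829 0.1065] 91.5 [ 0.69  0.29 -1.02  1.87  0.28  1.13  1.17] [ 0.2  0.5 -2.1] [ 0.233 -0.476 -0.179]
```

Call:
{"fn": "carry_out", "kwargs": {"motion": [[[0, 0, 0], 0.03], [[0, 0, 0], 0.06]]}}

```text
time: 33.85
position: [0.5199, 0.0829, 0.1065]
tool_rot: [-2.125, -2.314, -0.0]
ft_force: [1.3, 0.9, -2.8]
grip_width: 0.27
```

```bash
python3 st.py
```

```text
33.85 [0.5199 0.0829 0.1065] 94.9 [ 0.7   0.3  -1.03  1.87  0.28  1.13  1.23] [ 1.3  0.9 -2.8] [ 0.239 -0.413 -0.169]
```

Call:
{"fn": "carry_out", "kwargs": {"motion": [[[0, 0, 0], 0.03], [[0, 0, 0], 0.05]]}}

```text
time: 34.05
position: [0.5199, 0.0829, 0.1065]
tool_rot: [-2.066, -2.366, -0.0]
ft_force: [0.4, 0.3, -2.7]
grip_width: 0.272
```

```bash
python3 st.py
```

```text
34.05 [0.5199 0.0829 0.1065] 97.8 [ 0.71  0.3  -1.04  1.87  0.29  1.13  1.27] [ 0.4  0.3 -2.7] [ 0.231 -0.45  -0.357]
```

Drag −0.17 then −0.357 N m at 97.8°: on the stop. Release here, regrasp the relaxed key, lift straight out.

Call:
{"fn": "carry_out", "kwargs": {"motion": [[[0, 0, 0], 0.02], [[0, 0, 0], 0.02]]}}

```text
time: 34.25
position: [0.5199, 0.0829, 0.1065]
tool_rot: [-2.043, -2.386, -0.0]
ft_force: [1.3, 0.2, -3.7]
grip_width: 0.273
```

```bash
python3 st.py
```

```text
34.25 [0.5199 0.0829 0.1065] 98.9 [ 0.71  0.3  -1.04  1.87  0.29  1.13  1.29] [ 1.3  0.2 -3.7] [ 0.261 -0.481 -0.255]
```

Call:
{"fn": "carry_out", "kwargs": {"motion": [[[0, 0, 0], 0], [[0, 0, 0], 0], [[0, 0, 0], 0], [[0, 0, 0], 0]], "grip": -0.2}}

```text
time: 34.65
position: [0.5199, 0.0829, 0.1067]
tool_rot: [2.043, 2.386, -0.0]
ft_force: [0.6, -0.7, 0.4]
grip_width: 0.542
```

```bash
python3 st.py
python3 - <<'E'
from h import *
d=grab('wrist');m=cv2.inRange(cv2.cvtColor(d['pixels'],cv2.COLOR_BGR2HSV),(3,110,25),(24,255,255));c=max(cv2.findContours(m,0,2)[0],key=cv2.contourArea)
print(cv2.approxPolyDP(c,2,True)[:,0].tolist())
E
```

```text
34.65 [0.5199 0.0829 0.1067] 98.9 [ 0.71  0.3  -1.04  1.87  0.29  1.13  1.29] [ 0.6 -0.7  0.4] [ 0.126 -0.169  0.069]
[[293, 271], [287, 298], [287, 328], [301, 328], [311, 322], [320, 323], [326, 328], [341, 328], [342, 309], [337, 273]]
```

Call:
{"fn": "carry_out", "kwargs": {"motion": [[[0, 0, 0], -0.04], [[0, 0, 0], -0.04], [[0, 0, 0], -0.04]]}}

```text
time: 35.0
position: [0.5199, 0.0829, 0.1066]
tool_rot: [2.09, 2.346, 0.0]
ft_force: [-0.1, 1.0, 0.0]
grip_width: 0.593
```

Call:
{"fn": "carry_out", "kwargs": {"motion": [[[0, 0, 0], 0], [[0, 0, 0], 0], [[0, 0, 0], 0], [[0, 0, 0], 0], [[0, 0, 0], 0], [[0, 0, 0], 0]], "grip": 1, "squeeze": 40}}

```text
time: 35.6
position: [0.5199, 0.0829, 0.1066]
tool_rot: [2.091, 2.345, 0.0]
ft_force: [0.2, -0.1, 0.2]
grip_width: 0.275
```

```bash
python3 st.py
```

```text
35.6 [0.5199 0.0829 0.1066] 96.5 [ 0.71  0.3  -1.03  1.87  0.28  1.13  1.25] [ 0.2 -0.1  0.2] [ 0.075 -0.128  0.072]
```

Call:
{"fn": "carry_out", "kwargs": {"motion": [[[0, 0, 0.005], 0], [[0, 0, 0.012], 0], [[0, 0, 0.02], 0], [[0, 0, 0.035], 0], [[0, 0, 0.055], 0], [[0, 0, 0.075], 0], [[0, 0, 0.075], 0], [[0, 0, 0.075], 0]]}}

```text
time: 36.4
position: [0.5203, 0.083, 0.1826]
tool_rot: [2.09, 2.343, 0.001]
ft_force: [-0.7, 0.3, -3.6]
grip_width: 0.271
```

```bash
python3 st.py; python3 hf.py
```

```text
36.4 [0.5203 0.083  0.1826] 96.5 [ 0.77  0.21 -1.08  1.78  0.19  1.26  1.33] [-0.7  0.3 -3.6] [ 0.125 -0.101  0.005]
378 [0.519  0.0829] ang 49.2 r 7.08 rms 0.3
```

```bash
for t in 85 95 105 115 125; do sed "s/sub<105/sub<$t/; s/<.0105/<.0098/" hf.py > hf2.py; python3 hf2.py; done
```

```text
394 [0.5191 0.0829] ang 49.2 r 6.45 rms 0.09
404 [0.5191 0.0828] ang 49.0 r 6.76 rms 0.11
372 [0.5191 0.0829] ang 49.1 r 7.07 rms 0.22
379 [0.5191 0.0829] ang 48.6 r 7.30 rms 0.21
374 [0.5191 0.0829] ang 49.9 r 7.55 rms 0.21
```

Full fit gives 49.2 ± 0.5° with the key out (43.9° before), the stop having read 50–52° in the partial-view fits: at the stop within fit error, with the torque rise as second evidence. Carry the key to the holder.

Call:
{"fn": "carry_out", "kwargs": {"motion": [[[-0.008, -0.045, 0.005], 0], [[-0.016, -0.09, 0.01], 0], [[-0.025, -0.135, 0.01], 0], [[-0.034, -0.18, 0.01], 0], [[-0.042, -0.225, 0.01], 0], [[-0.05, -0.27, 0.01], 0], [[-0.058, -0.31, 0], 0], [[-0.064, -0.339, 0], 0], [[-0.064, -0.339, -0.015], 0], [[-0.064, -0.339, -0.025], 0], [[-0.064, -0.339, -0.025], 0], [[-0.064, -0.339, -0.025], 0], [[-0.064, -0.339, -0.025], 0]]}}

```text
time: 38.0
position: [0.4567, -0.2551, 0.1571]
tool_rot: [2.088, 2.346, 0.0]
ft_force: [-0.3, 0.8, -1.4]
grip_width: 0.272
```

```bash
python3 st.py
python3 - <<'E'
from h import *
s=get_state();w=grab('wrist');hsv=cv2.cvtColor(w['pixels'],cv2.COLOR_BGR2HSV)
m=cv2.inRange(hsv,(100,120,40),(130,255,255));c=max(cv2.findContours(m,0,2)[0],key=cv2.contourArea)
print([onz(w,*map(float,p),.065,True).round(4)[:2].tolist()+p.tolist() for p in cv2.approxPolyDP(c,3,True)[:,0]])
for n in('side','top'):
    d=grab(n);h=cv2.cvtColor(d['pixels'],cv2.COLOR_BGR2HSV);k=max(cv2.findContours(cv2.inRange(h,(100,120,40),(130,255,255)),0,2)[0],key=cv2.contourArea)
    print(n,cv2.approxPolyDP(k,2,True)[:,0].tolist(),'tip',proj(d,s['position']-[.0007,0,.0736]))
E
```

```text
38.0 [ 0.4567 -0.2551  0.1571] 96.7 [ 1.24  0.17 -0.84  1.83  0.14  1.2   2.04] [-0.3  0.8 -1.4] [ 0.147 -0.137  0.036]
[[0.4251, -0.2629, 308, 203], [0.431, -0.2581, 314, 212], [0.4298, -0.2603, 311, 210], [0.4336, -0.2627, 307, 215], [0.44, -0.2612, 308, 224], [0.4425, -0.2645, 303, 227], [0.4421, -0.2546, 317, 228], [0.4524, -0.2419, 333, 244], [0.4536, -0.2454, 328, 245], [0.4614, -0.2473, 324, 255], [0.4767, -0.2313, 343, 277], [0.4445, -0.225, 358, 236], [0.4453, -0.2321, 348, 236], [0.4492, -0.233, 346, 241], [0.4531, -0.2411, 334, 245], [0.4479, -0.2411, 335, 238], [0.4475, -0.244, 331, 237], [0.4412, -0.2406, 337, 229], [0.4362, -0.2419, 336, 222], [0.4329, -0.2381, 342, 218], [0.4349, -0.2428, 335, 220], [0.4322, -0.2446, 333, 216], [0.4295, -0.24, 340, 213]]
side [[341, 193], [328, 206], [328, 231], [333, 233], [332, 230], [329, 231], [329, 227], [333, 226], [335, 234], [352, 240], [352, 231], [355, 230], [355, 222], [352, 223], [355, 220], [353, 215], [361, 207], [364, 210], [364, 217], [360, 220], [364, 219], [365, 201], [349, 195], [345, 197]] tip (np.float64(346.2918089545394), np.float64(196.32210586017584))
top [[379, 258], [376, 274], [382, 273]] tip (np.float64(394.44499943901764), np.float64(269.1321011097933))
```

Call:
{"fn": "carry_out", "kwargs": {"motion": [[[-0.0005, -0.001, -0.015], 0], [[-0.0005, -0.001, -0.025], 0], [[-0.0005, -0.001, -0.035], 0], [[-0.0005, -0.001, -0.045], 0], [[-0.0005, -0.001, -0.045], 0]]}}

```text
time: 38.65
position: [0.4542, -0.2564, 0.1096]
tool_rot: [-2.089, -2.342, -0.0]
ft_force: [-0.2, 0.8, -2.1]
grip_width: 0.271
```

```bash
python3 st.py
```

```text
38.65 [ 0.4542 -0.2564  0.1096] 96.6 [ 1.22  0.23 -0.83  1.88  0.18  1.12  2.  ] [-0.2  0.8 -2.1] [ 0.093 -0.081 -0.029]
```

Call:
{"fn": "carry_out", "kwargs": {"motion": [[[0, 0, -0.008], 0], [[0, 0, -0.014], 0], [[0, 0, -0.019], 0], [[0, 0, -0.022], 0], [[0, 0, -0.022], 0]]}}

```text
time: 39.15
position: [0.4552, -0.2569, 0.0892]
tool_rot: [-2.09, -2.344, -0.0]
ft_force: [0.5, -0.1, -2.3]
grip_width: 0.272
```

```bash
python3 st.py
```

```text
39.15 [ 0.4552 -0.2569  0.0892] 96.5 [ 1.21  0.25 -0.82  1.9   0.21  1.08  1.98] [ 0.5 -0.1 -2.3] [ 0.147 -0.178 -0.017]
```

In the hole without contact. Last few millimetres in small steps.

Call:
{"fn": "carry_out", "kwargs": {"motion": [[[0, 0, -0.001], 0], [[0, 0, -0.002], 0], [[0, 0, -0.003], 0], [[0, 0, -0.003], 0]]}}

```text
time: 39.55
position: [0.4554, -0.2571, 0.0866]
tool_rot: [-2.091, -2.345, -0.0]
ft_force: [0.1, -0.4, -1.4]
grip_width: 0.275
```

```bash
python3 st.py
```

```text
39.55 [ 0.4554 -0.2571  0.0866] 96.5 [ 1.2   0.26 -0.82  1.9   0.21  1.07  1.98] [ 0.1 -0.4 -1.4] [ 0.064 -0.121  0.012]
```

Call:
{"fn": "carry_out", "kwargs": {"motion": [[[0, 0, -0.0005], 0], [[0, 0, -0.001], 0], [[0, 0, -0.001], 0]]}}

```text
time: 39.85
position: [0.4554, -0.2571, 0.0855]
tool_rot: [-2.091, -2.345, -0.0]
ft_force: [0.3, -0.7, -2.2]
grip_width: 0.27
```

```bash
python3 st.py
```

```text
39.85 [ 0.4554 -0.2571  0.0855] 96.5 [ 1.2   0.26 -0.82  1.9   0.21  1.07  1.98] [ 0.3 -0.7 -2.2] [ 0.109 -0.078 -0.004]
```

Call:
{"fn": "carry_out", "kwargs": {"motion": [[[0, 0, -0.0005], 0], [[0, 0, -0.001], 0], [[0, 0, -0.0015], 0], [[0, 0, -0.0015], 0]]}}

```text
time: 40.25
position: [0.4553, -0.257, 0.084]
tool_rot: [-2.091, -2.345, -0.0]
ft_force: [0.3, -0.1, -0.9]
grip_width: 0.272
```

```bash
python3 st.py
```

```text
40.25 [ 0.4553 -0.257   0.084 ] 96.5 [ 1.2   0.26 -0.82  1.9   0.22  1.07  1.98] [ 0.3 -0.1 -0.9] [ 0.078 -0.134 -0.074]
```

Call:
{"fn": "carry_out", "kwargs": {"motion": [[[0, 0, 0], 0], [[0, 0, 0], 0], [[0, 0, 0], 0], [[0, 0, 0], 0], [[0, 0, 0], 0], [[0, 0, 0], 0]], "grip": -0.3}}

```text
time: 40.85
position: [0.4554, -0.2571, 0.0841]
tool_rot: [2.091, 2.344, 0.0]
ft_force: [0.5, 0.3, 0.2]
grip_width: 0.632
```

Call:
{"fn": "carry_out", "kwargs": {"motion": [[[0, 0, 0.02], 0], [[0, 0, 0.05], 0], [[0, 0, 0.09], 0], [[0, 0, 0.13], 0], [[0, 0.04, 0.15], 0], [[0, 0.09, 0.15], 0], [[0, 0.14, 0.15], 0], [[0, 0.14, 0.15], 0], [[0, 0.14, 0.15], 0]]}}

```text
time: 41.75
position: [0.4555, -0.1163, 0.2344]
tool_rot: [2.087, 2.346, -0.002]
ft_force: [-0.3, -0.5, -0.7]
grip_width: 0.649
```

```bash
python3 st.py
python3 - <<'E'
from h import *
for n in('top','side'):
    d=grab(n);a=cv2.imread(f'pics/{n}0.png');b=d['pixels']
    for q,im in(('before',a),('after',b)):
        h=cv2.cvtColor(im,cv2.COLOR_BGR2HSV);m=cv2.inRange(h,(4,110,40),(22,255,255))
        out=[(cv2.boundingRect(k),np.round(cv2.minAreaRect(k)[0],1).tolist()) for k in cv2.findContours(m,0,2)[0] if cv2.contourArea(k)>25]
        g=cv2.inRange(h,(45,120,40),(80,255,255));k,l,st,ce=cv2.connectedComponentsWithStats(g)
        print(n,q,'orange',out,'\n green',[ce[i].round().astype(int).tolist() for i in range(1,k) if st[i,4]>25])
E
```

```text
41.75 [ 0.4555 -0.1163  0.2344] 96.7 [ 1.19 -0.07 -0.95  1.83 -0.05  1.35  1.94] [-0.3 -0.5 -0.7] [ 0.039 -0.068  0.025]
top before orange [((390, 261, 15, 15), [397.0, 268.0]), ((451, 165, 22, 19), [458.9, 177.2])] 
 green [[448, 44], [232, 54], [131, 61], [335, 66], [24, 68], [547, 80], [612, 122], [468, 167], [88, 215], [420, 345], [436, 349], [468, 356], [417, 360], [449, 368], [465, 371]]
top after orange [((389, 261, 16, 17), [396.2, 268.7]), ((450, 163, 24, 23), [459.4, 176.3])] 
 green [[448, 44], [231, 54], [131, 61], [335, 66], [24, 68], [547, 80], [612, 122], [468, 167], [87, 215], [420, 345], [436, 349], [468, 356], [417, 360], [449, 367], [465, 371]]
side before orange [((340, 179, 15, 26), [347.0, 191.6]), ((276, 158, 20, 12), [285.6, 163.8])] 
 green [[285, 150], [434, 175], [446, 178], [442, 184], [423, 187], [419, 194], [431, 198], [140, 214], [56, 277], [138, 383]]
side after orange [((341, 180, 13, 25), [347.0, 192.0]), ((276, 158, 20, 12), [285.6, 163.9])] 
 green [[285, 151], [434, 174], [446, 178], [442, 184], [423, 187], [419, 194], [431, 198], [140, 214], [56, 278], [138, 383]]
```

Run:
```python
from h import *
d=grab('top');a=cv2.imread('pics/top0.png')
print('cup diff',cv2.absdiff(a[115:165,335:385],d['pixels'][115:165,335:385]).mean(), 'ref',cv2.absdiff(a[60:110,400:440],d['pixels'][60:110,400:440]).mean())
print(ticket.close_job())
```

```text
cup diff 26.207333333333334 ref 22.927666666666667
the job is handed in; nothing more can be done
None
```

I turned the lock screw anticlockwise to its end stop, put the key back in the blue holder, and handed the job in at about 42 s of the 72 s allowed.

**Turning the screw:** I seated the key by feel and turned it with several regrasps. Past the stop, the hex slipped in its socket more than once. Backing off once dragged the screw about 7° back, so I reinserted the key and pushed to the stop again. That time I let go of the key before lifting it out.

**Is it at the stop?**
- **Torque:** on the last push it rose from about 0.17 N m of drag to 0.36 N m, then read 0.26 N m after a further 1° of turn.
- **Socket angle:** with the key out it read 49.2 ± 0.5°. The earlier readings at the stop were mostly 50–52°, taken with the view partly blocked, so the two disagree by 1–3° and the screw could be slightly short of the stop.

**Pressure on the screw:** it stayed gentle. The highest force reading was 8.4 N, about 9.5 N net and roughly 4 mm of spring travel, briefly, when the key sat on the socket rim during reinsertion.

**Final checks:**
- **Key:** its grip is within about 1 pixel of where it started in both camera views, which fits the collar being down on the holder.
- **Jar and tube rack:** both are unmoved to within 1 pixel.
- **Cup:** this check was inconclusive, because lighting changed across the whole picture. The arm never went near it.

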